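# Lay out the fittings on two archive drawer fronts

## Robot

A 6-joint arm with a two-finger parallel gripper is mounted at the origin on the work surface. World frame = base frame: x ahead of the robot, y to its left, z up, the work surface at z = 0. Lengths are in mm, angles in rad, forces in N, time in s.
With the tool pointing down it reaches from about 275 to 1000 mm from the base axis. Payload 8.4 kg.
Tool frame: the origin (TCP) lies between the finger pads; the fingertips stand 8 mm ahead of it and the grasp point (between the pads) lies 11 mm behind it (tcp_to_tips is the distance from the TCP to the fingertips, in mm); z points along the fingers, y is the line along which they close (so a half turn about z gives the same grasp; the last joint's range is limited). The gripper opens to 85 mm and grips with 20 to 120 N. Pads are 22 mm wide; open, the fingers measure 114 mm over their backs; the gripper's body (76 mm by 85 mm) begins 54 mm behind the grasp point. The pads swing forward as they close: fully open they stand 13 mm farther back than shut.
Start: joints at [-1.122, 0.353, 1.633, -0, 1.155, -0.002], TCP at [272.302, -562.565, 206.081] pointing down, gripper open.
Joint ranges: [-2.63, 2.63], [-0.92, 2.1], [0.06, 2.66], [-1.3, 4.44], [0, 2.69], [-3.02, 3.02]. Speed limits (rad/s): [2.22, 2.22, 2.79, 3.14, 3.14, 3.14].

## Interface

Orientations are given as [roll, pitch, yaw] about the fixed x, y, z axes, in that order (R = Rz(yaw) Ry(pitch) Rx(roll)).
In Python, from rig import * gives the robot as it stands.
- The arm moves only by the tool step_arm, never from a script. Its argument "motion" is a list of rows, each an object with "claw": the finger opening in mm, from 0 to 85.4; "delta_pos": the shift along the tool's x, y, z in mm, a list of three; "turn": the turn about the tool's z in rad. In form: [{"claw": claw, "delta_pos": [dx, dy, dz], "turn": turn}, ...]. A call has 1 to 8 rows; each row shifts and turns the commanded pose from where the row before left it, along the tool's axes as they then stand; what a row does not reach is not made up. A row lasts 1/12 s, in which the tool goes at most 41.7 mm and 7.16 degrees, less where a joint would pass 70% of its speed; a pose out of reach is approached as far as the arm can. A call is refused whole if a number of a shift passes 41.7 or a number of a turn 0.125, either way. A call with a gripper value outside its range is refused whole. The fingers move at their own pace and stop on an object; "force" is the grip in N (left out, the last holds). Time passes only in rows, so rows that do not move let the fingers close. It gives the time, the measured TCP pose, the force, the opening and the grip force at its end, in the units of the state.
- sense(): the state, without advancing time (a new reading comes with each control period).
- grab_frame(name): name is "side" or "top"; returns a dict with "img" (400x640x3 uint8, red, green, blue), "vertical_fov" (degrees; the focal length in pixels is half the picture's height over the tangent of half this angle, whatever the lens; pixels are square), "cx", "cy" (the principal point, pixels), "D" ([k1, k2, p1, p2, k3] as OpenCV has them; the pictures are not rectified), "R" (3x3) and "t" (3): a world point X has camera coordinates R X + t. Camera axes: x right, y down, z forward; pixel columns grow to the right and rows downward; lengths in mm; the calibration is good to about 2 mm. A picture is of the moment at which its call begins. There is no depth.
- sign_off(): hands the job in; it is judged then, once.
The state is a dict: "clock": time; "qpos": joint angles; "qvel": joint speeds; "joint_efforts": joint torques, N m; "eef_pos": TCP position; "tcp_rot": TCP orientation; "contact_force": force on the tool from outside, world axes, zero at the start; "wrist_torque": the same for the moment, N m; "opening": opening from 0.0 (shut) to 1.0 (fully open); "grasp_force": force on a finger pad.
Only numpy, scipy, OpenCV 4.12 (cv2) and the standard library are available. Lean on these libraries where they do the work, as an engineer would, in place of code of your own. Each camera call takes 0.05 s, during which the arm holds its last target. There are 200 camera calls.

## Task

Lay the fittings on the two green drawer fronts ready for riveting, each centred over its drilled holes and square to its front. On the wide front, lay the long flat backplate lengthwise over the front-to-back pair of holes nearer the robot, stand the bow pull lengthwise on top of the middle of the backplate, and lay the larger label frame behind them over the crosswise pair of holes; on the narrow front, stand the round knob over the single hole nearer the robot and lay the smaller label frame behind it over the crosswise pair. Leave the rivet tin, the screwdriver and the jar where they are, and let go of everything.

Things in the scene. Friction and masses are not known exactly. Their poses are not given: they have to be found in the camera images.
- front_wide: Wider green steel drawer front, fixed face up. 200 mm long (x, away from the robot, turned up to 0.2 rad), 130 wide (y), 8 thick. Origin: centre of the underside. Dark 10 mm holes (look only, no depth): front-to-back pair at x -80 and 0, y 0 (backplate centre at x -40); crosswise pair at x +68, y +-24 (larger label frame centre at x +68, y 0). Left or right of the narrow front, varying.
- front_narrow: Narrower green drawer front, fixed face up. 200 mm long (x, away from the robot, turned up to 0.2 rad), 90 wide (y), 8 thick. Origin: centre of the underside. Dark 10 mm holes (look only): a single one at x -30, y 0 (knob) and a crosswise pair at x +68, y +-15 (smaller label frame centre at x +68, y 0).
- backplate: Loose flat bronze-brown steel plate with a dark hole mark near each end: 110 mm (x) by 44 (y) by 8 thick, 0.18 kg. Origin: centre of the underside. On the front its x lies along the front's x, either way round. Grasp across the 44 mm.
- pull: Loose dark steel bow pull on two flat feet (each 20 x 24 mm, 6 high, at x +-35): 90 mm long (x), 24 wide (y), 36 high, 0.12 kg. Its round bar, 12 mm thick, runs along x, axis 30 mm up, straight from x -22 to +22. Origin: centre of the feet's underside. Goes centre over centre on the backplate, x along the backplate's x, either way round. Grasp the bar in the middle across y.
- label_large: Loose larger label frame: flat solid bronze-coloured block with a blank paper card in its face, 40 mm (x) by 62 mm (y) by 8 mm thick, 0.09 kg. Origin: centre of the underside. On the front its long side (y) lies across the front (x along the front's x, either way round). Grasp across the 40 mm.
- label_small: Loose smaller label frame of the same look, 28 mm (x) by 42 mm (y) by 8 mm thick, 0.05 kg. Origin: centre of the underside. On the front its long side (y) lies across the front (x along the front's x, either way round). It can be grasped across either side.
- knob: Loose dark steel round drawer knob standing on its foot: foot 30 mm across, head 34 mm across between 18 and 26 mm above the underside, 30 mm high, 0.08 kg. Origin: centre of the underside; z is its axis.
- rivet_tin: Bystander: loose closed round steel tin, 44 mm across, 45 mm high, among the fittings. Origin: centre of the underside. Not to be disturbed.
- screwdriver: Bystander: loose screwdriver 200 mm long lying crosswise beyond the drawer fronts. Not to be disturbed.
- jar: Bystander: loose closed jar, 60 mm across, 60 mm high, beyond the work. Origin: centre of the underside. Not to be disturbed.
Mind the look-alikes: they are no part of the job. What is shaped like the backplate but purple or red is not meant. What is shaped like the label_large but blue is not meant.

How it is judged (in metres and radians):
At the end, for the whole second after the job is handed in: On the right front, at rest and upright: each fitting within 12 mm, along and across, of the middle of its hole(s); the pull on the backplate, within 10 mm of its centre; all but the knob aligned within 0.22 rad, tilts under 0.12 rad; tin, screwdriver and jar within 20 mm of their starts (x of backplate in the frame of front_wide between -0.052 and -0.028 m and y of backplate in the frame of front_wide between -0.012 and 0.012 m and z of backplate in the frame of front_wide between 0.005 and 0.011 m and angle between each of backplate, pull, label_large, knob, label_small's own z axis and vertical below 0.12 rad and linear speed of each of backplate, pull, label_large, knob, label_small below 0.02 m/s and angular speed of each of backplate, pull, label_large, knob, label_small below 0.2 rad/s and angle between the x axis of each of backplate, label_large and the x axis of front_wide, either way round below 0.22 rad and x of pull in the frame of backplate between -0.01 and 0.01 m and y of pull in the frame of backplate between -0.01 and 0.01 m and z of pull in the frame of backplate between 0.005 and 0.011 m and angle between the x axis of pull and the x axis of backplate, either way round below 0.22 rad and x of label_large in the frame of front_wide between 0.056 and 0.08 m and y of label_large in the frame of front_wide between -0.012 and 0.012 m and z of label_large in the frame of front_wide between 0.005 and 0.011 m and x of knob in the frame of front_narrow between -0.042 and -0.018 m and y of knob in the frame of front_narrow between -0.012 and 0.012 m and z of knob in the frame of front_narrow between 0.005 and 0.011 m and x of label_small in the frame of front_narrow between 0.056 and 0.08 m and y of label_small in the frame of front_narrow between -0.012 and 0.012 m and z of label_small in the frame of front_narrow between 0.005 and 0.011 m and angle between the x axis of label_small and the x axis of front_narrow, either way round below 0.22 rad and distance of each of rivet_tin, screwdriver, jar from where it was at the start of the episode below 0.02 m); the robot touches nothing.
It fails at once if the rivet tin is disturbed (moved more than 20 mm) (distance of rivet_tin from where it was at the start of the episode above 0.02 m).
It fails at once if the screwdriver is disturbed (moved more than 20 mm) (distance of screwdriver from where it was at the start of the episode above 0.02 m).
It fails at once if the jar is disturbed (moved more than 20 mm) (distance of jar from where it was at the start of the episode above 0.02 m).
It also fails if it takes over 122 s, if anything falls off the work surface, if the arm or the gripper's body presses on something with over 40 N, if the wrist force passes 120 N, or if a joint passes its speed limit or range.

## Working session

There is one attempt and no reset: what is moved stays moved. The work goes in short steps, Python scripts to look and compute and a tool call to move; the robot and the scene stay as the last step left them, time stands still between calls to the robot, and variables do not carry over. Pictures are saved under pics/ and viewed, at most 14 in all, crops included, and the job is handed in when it is done.

Besides the shell and the picture viewer there is one more tool, called after "Emit:" as name(argument=value, ...), one argument or row to a line, values as JSON. step_arm: Moves the arm, as the interface text tells. Its arguments: {"type":"object","properties":{"motion":{"type":"array","items":{"type":"object","properties":{"claw":{"type":"number"},"delta_pos":{"type":"array","items":{"type":"number"}},"turn":{"type":"number"}}}},"force":{"type":"number"}},"required":["motion"]}

```bash
mkdir -p pics; ls; cat > h.py <<'E'
from rig import *
import numpy as np, cv2
def snap(name,fn):
    f=grab_frame(name); cv2.imwrite('pics/'+fn,cv2.cvtColor(f['img'],cv2.COLOR_RGB2BGR))
    import pickle; pickle.dump({k:f[k] for k in f},open(f'{name}.pkl','wb')); return f
def K(f):
    fl=200/np.tan(np.radians(f['vertical_fov'])/2)
    return np.array([[fl,0,f['cx']],[0,fl,f['cy']],[0,0,1.]])
def px2w(f,p,z):
    p=np.array(p,float).reshape(-1,1,2)
    u=cv2.undistortPoints(p,K(f),np.array(f['D'],float)).reshape(-1,2)
    R=np.array(f['R']);t=np.array(f['t']).ravel()
    d=np.c_[u,np.ones(len(u))]@R; c=-R.T@t
    s=(z-c[2])/d[:,2]
    return c+d*s[:,None]
def w2px(f,X):
    R=np.array(f['R']);t=np.array(f['t'],float).ravel()
    return cv2.projectPoints(np.array(X,float).reshape(-1,1,3),cv2.Rodrigues(R)[0],t,K(f),np.array(f['D'],float))[0].reshape(-1,2)
E
python3 - <<'E'
from h import *
for n in('top','side'):
    f=snap(n,n+'0.png'); print(n,f['vertical_fov'],f['cx'],f['cy'],f['D'],np.round(-np.array(f['R']).T@np.array(f['t']).ravel()),np.round(f['R'],2).tolist())
s=sense(); print(s)
E
```

```text
pics
top 50.44042580122088 333.21835230804317 195.75953491997598 [-0.04548093  0.          0.          0.          0.        ] [ 451.    7. 1062.] [[-0.01, -1.0, -0.01], [-0.99, 0.01, -0.13], [0.13, 0.01, -0.99]]
side 56.16040509437886 323.9840235268004 196.89810376719115 [-0.0537814  0.         0.         0.         0.       ] [ 92. 695. 849.] [[-0.81, -0.59, 0.02], [-0.41, 0.54, -0.74], [0.42, -0.6, -0.68]]
{'clock': 0.1, 'qpos': array([-1.12242079e+00,  3.53577218e-01,  1.63406465e+00, -3.13621813e-06,
        1.15520064e+00, -2.39479116e-03]), 'qvel': array([ 0.00085995, -0.00177201, -0.0018159 , -0.00045179,  0.00071334,
        0.0001792 ]), 'joint_efforts': array([ 1.88717472e-04, -6.06355619e+01, -3.42820609e+01,  1.05700908e-04,
        4.01426587e-03,  1.33750632e-06]), 'eef_pos': array([ 272.08862075, -562.15258758,  205.43572762]), 'tcp_rot': array([-3.14034280e+00, -1.25470685e-07,  4.50771600e-01]), 'contact_force': array([-0.5258661 ,  1.61448774, -0.14555836]), 'wrist_torque': array([-0.01126996, -0.03306114,  0.02804845]), 'grasp_force': 0.0, 'opening': 0.9956725997460608}
```

View pics/top0.png

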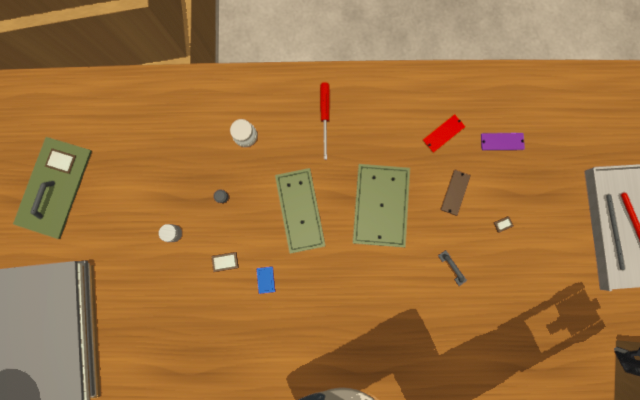

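View pics/side0.png

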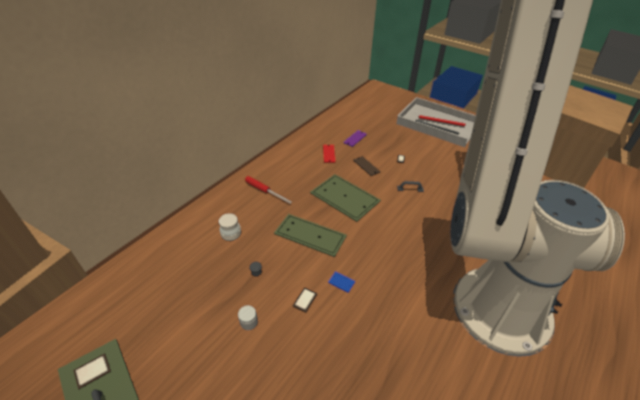

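The top view (up = +x, right = −y) shows:
- **Fronts:** narrow at (300,210), wide at (382,205).
- **Backplate candidates:** brown (455,192) is the right one. Red (444,133) and purple (503,141) are decoys.
- **Large label candidates:** bronze with card (225,262) is the right one. Blue (265,280) is a decoy, and (60,160) is on a finished sample.
- **Small label:** (503,224).
- **Pull:** (453,268). The one at (42,198) belongs to the sample.
- **Knob:** (221,196). The tin is at (170,233) and the jar at (243,133).

Next, close crops.

```bash
python3 - <<'E'
import cv2
im=cv2.imread('pics/top0.png')
for n,x in(('L',155),('R',345)):
    c=im[150:300,x:x+200]; cv2.imwrite(f'pics/crop{n}.png',cv2.resize(c,None,fx=4,fy=4,interpolation=cv2.INTER_CUBIC))
E
```

```text
(no output)
```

View pics/cropL.png

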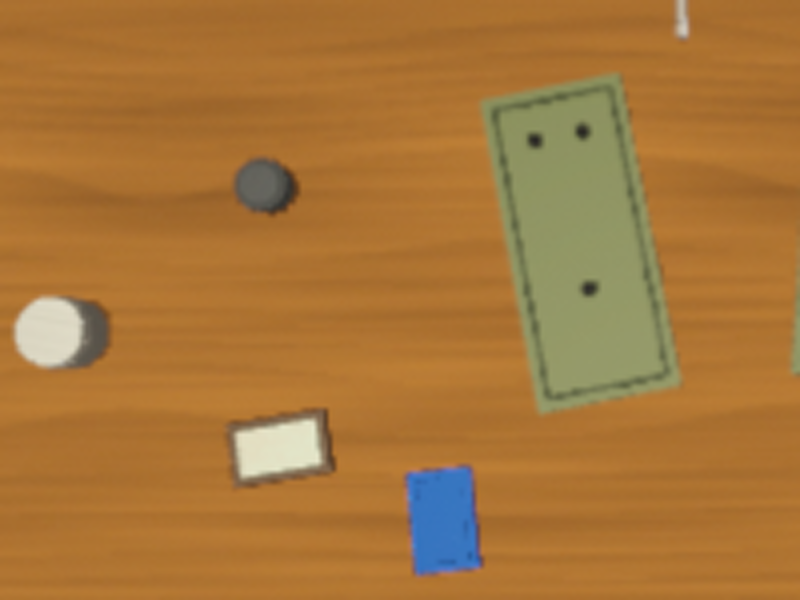

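View pics/cropR.png

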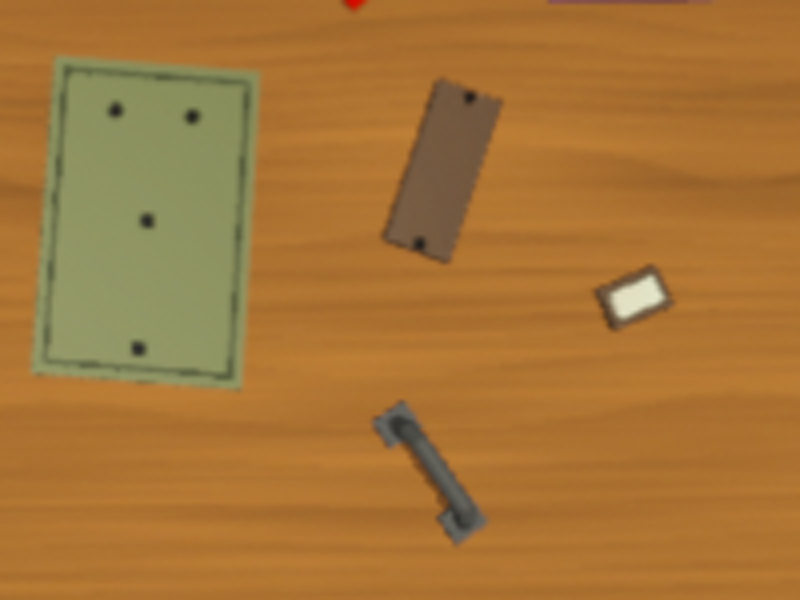

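The left crop shows the narrow front with its holes at (535,140), (582,131) and (589,288), the knob at (263,184), and the large label at (281,448). The right crop shows the wide front with holes at (115,110), (192,117), (147,220) and (138,348). The brown backplate has marks at (470,97) and (419,243), the pull is at (430,473), and the small label is at (634,297). The choices match the descriptions.

```bash
cat > m.py <<'E'
from h import *
import pickle
f=pickle.load(open('top.pkl','rb'))
def P(side,pts,z):
    x0={'L':155,'R':345}[side]
    return px2w(f,[[x0+(u+.5)/4-.5,150+(v+.5)/4-.5] for u,v in pts],z)[:,:2]
def ang(a,b): d=b-a; return np.arctan2(d[1],d[0])
def quad(n,s,c,z):  # corners in order
    w=P(s,c,z); e=[np.linalg.norm(w[i]-w[(i+1)%4]) for i in range(4)]
    i=0 if e[0]+e[2]>e[1]+e[3] else 1
    d=(w[i+1]-w[i])-(w[(i+3)%4]-w[(i+2)%4])
    d=(w[i+1]-w[i])+(w[(i+2)%4]-w[(i+3)%4])
    a=np.arctan2(d[1],d[0]); print(n,'c',w.mean(0).round(1),'long axis',round((a+np.pi/2)%np.pi-np.pi/2,3),'edges',np.round(e,0))
quad('narrow','L',[(483,102),(617,75),(681,384),(542,412)],8)
h=P('L',[(535,140),(582,131),(589,288)],8); print('narrow holes',h.round(1),'mid',h[:2].mean(0).round(1),'ang',ang(h[2],h[:2].mean(0)),np.linalg.norm(h[2]-h[:2].mean(0)),'want 98')
quad('wide','R',[(57,58),(259,72),(241,387),(34,374)],8)
h=P('R',[(115,110),(192,117),(147,220),(138,348)],8); print('wide holes',h.round(1),'mid',h[:2].mean(0).round(1),'bp',h[2:].mean(0).round(1),'ang',ang(h[3],h[:2].mean(0)),np.linalg.norm(h[2]-h[3]),'want 80')
quad('backplate','R',[(436,80),(502,100),(449,262),(383,238)],8)
quad('label_l','L',[(230,424),(325,410),(332,470),(237,487)],8)
quad('label_s','R',[(597,290),(654,266),(673,301),(613,328)],8)
w=P('R',[(395,424),(461,522)],3); print('pull feet',w.mean(0),ang(*w),np.linalg.norm(w[0]-w[1]))
w=P('R',[(403,425),(466,514)],33); print('pull bar',w.mean(0),ang(*w),np.linalg.norm(w[0]-w[1]))
print('knob',P('L',[(263,184)],28),'tin',P('L',[(50,332)],45))
E
python3 m.py
```

```text
narrow c [553.6  97.3] long axis 0.193 edges [ 86. 198.  87. 198.]
narrow holes [[618.  125.8]
 [623.3  96.2]
 [524.5  92. ]] mid [620.6 111. ] ang 0.19477751236867238 98.0140624938923 want 98
wide c [ 563.9 -107.1] long axis -0.091 edges [128. 198. 128. 199.]
wide holes [[ 634.3  -88.2]
 [ 629.2 -136.5]
 [ 564.5 -106.5]
 [ 485.   -98.9]] mid [ 631.7 -112.4] bp [ 524.7 -102.7] ang -0.09165567762712011 79.82532220390088 want 80
backplate c [ 593.9 -293.1] long axis -0.364 edges [ 43. 109.  44. 107.]
label_l c [428.  282.6] long axis -1.419 edges [60. 37. 60. 39.]
label_s c [ 512.7 -409.4] long axis -1.186 edges [40. 24. 42. 25.]
pull feet [ 405.94292076 -276.47024035] -2.576451884251888 71.51419789890673
pull bar [ 409.21671928 -272.45272359] -2.552779588368824 64.15300183489013
knob [[589.58346728 291.72400198]] tin [[498.9131531  414.85885197]]
```

```bash
cat > go.py <<'E'
# usage: go.py x y z yaw [x y z yaw ...] -> per leg: turn, then shift in the tool axes after that turn
from rig import *
import numpy as np, sys
s=sense(); p=s['eef_pos']; yaw=s['tcp_rot'][2]
print('clk %.2f pos %s yaw %.3f open %.1f F %s grip %.1f'%(s['clock'],p.round(1),yaw,s['opening']*85.4,s['contact_force'].round(1),s['grasp_force']))
a=list(map(float,sys.argv[1:]))
for i in range(0,len(a),4):
    q=np.array(a[i:i+3]); y=a[i+3]; d=q-p; c,n=np.cos(y),np.sin(y)
    v=np.array([c*d[0]+n*d[1], n*d[0]-c*d[1], -d[2]])
    t=(yaw-y+np.pi)%(2*np.pi)-np.pi; m=max(1,np.ceil(np.linalg.norm(v)/41)); 
    print('turn %.3f (rows %d)  shift %s  rows %d each %s'%(t,np.ceil(abs(t)/.12),v.round(1),m,(v/m).round(1))); p,yaw=q,y
E
python3 go.py 594 -293 100 -.364 594 -293 8 -.364 594 -293 108 -.364 524.7 -102.7 108 -.0916 524.7 -102.7 17 -.0916
```

```text
clk 0.10 pos [ 272.1 -562.2  205.4] yaw 0.451 open 85.0 F [-0.5  1.6 -0.1] grip 0.0
turn 0.815 (rows 7)  shift [ 205.  -366.1  105.4]  rows 11 each [ 18.6 -33.3   9.6]
turn 0.000 (rows 0)  shift [ 0. -0. 92.]  rows 3 each [ 0.  -0.  30.7]
turn 0.000 (rows 0)  shift [   0.   -0. -100.]  rows 3 each [  0.   -0.  -33.3]
turn -0.272 (rows 3)  shift [ -86.4 -183.2   -0. ]  rows 5 each [-17.3 -36.6  -0. ]
turn 0.000 (rows 0)  shift [ 0. -0. 91.]  rows 3 each [ 0.  -0.  30.3]
```

Emit:
step_arm(
  motion=[
    {"claw": 65, "delta_pos": [0, 0, 0], "turn": 0.117},
    {"claw": 65, "delta_pos": [0, 0, 0], "turn": 0.117},
    {"claw": 65, "delta_pos": [0, 0, 0], "turn": 0.117},
    {"claw": 65, "delta_pos": [0, 0, 0], "turn": 0.116},
    {"claw": 65, "delta_pos": [0, 0, 0], "turn": 0.116},
    {"claw": 65, "delta_pos": [0, 0, 0], "turn": 0.116},
    {"claw": 65, "delta_pos": [0, 0, 0], "turn": 0.116},
    {"claw": 65, "delta_pos": [0, 0, 0], "turn": 0},
  ],
)

```text
clock: 0.77
eef_pos: [272.2, -562.3, 205.7]
tcp_rot: [-3.141, 0.001, -0.37]
contact_force: [-0.1, 0.4, -0.9]
opening: 0.764
grasp_force: 0.0
```

Emit:
step_arm(
  motion=[
    {"claw": 65, "delta_pos": [13, -23, 6], "turn": 0},
    {"claw": 65, "delta_pos": [13, -23, 6], "turn": 0},
    {"claw": 65, "delta_pos": [13, -23, 6], "turn": 0},
    {"claw": 65, "delta_pos": [13, -23, 6], "turn": 0},
    {"claw": 65, "delta_pos": [13, -23, 6], "turn": 0},
    {"claw": 65, "delta_pos": [13, -23, 6], "turn": 0},
    {"claw": 65, "delta_pos": [13, -23, 6], "turn": 0},
    {"claw": 65, "delta_pos": [13, -23, 6], "turn": 0},
  ],
)

```text
clock: 1.43
eef_pos: [435.8, -426.6, 157.6]
tcp_rot: [-3.141, 0.0, -0.36]
contact_force: [0.2, -0.4, -0.6]
opening: 0.762
grasp_force: 0.0
```

Emit:
step_arm(
  motion=[
    {"claw": 65, "delta_pos": [13, -23, 6], "turn": 0},
    {"claw": 65, "delta_pos": [13, -23, 6], "turn": 0},
    {"claw": 65, "delta_pos": [13, -23, 6], "turn": 0},
    {"claw": 65, "delta_pos": [13, -23, 6], "turn": 0},
    {"claw": 65, "delta_pos": [13, -23, 6], "turn": 0},
    {"claw": 65, "delta_pos": [13, -23, 6], "turn": 0},
    {"claw": 65, "delta_pos": [13, -23, 6], "turn": 0},
    {"claw": 65, "delta_pos": [0, 0, 0], "turn": 0},
  ],
)

```text
clock: 2.1
eef_pos: [580.0, -306.4, 114.7]
tcp_rot: [-3.14, 0.001, -0.357]
contact_force: [-0.8, 0.5, 0.3]
opening: 0.762
grasp_force: 0.0
```

```bash
python3 go.py 594 -293 60 -.364 594 -293 8 -.364
```

```text
clk 2.10 pos [ 580.  -306.4  114.7] yaw -0.357 open 65.0 F [-0.8  0.5  0.3] grip 0.0
turn 0.007 (rows 1)  shift [  8.3 -17.5  54.7]  rows 2 each [ 4.2 -8.8 27.3]
turn 0.000 (rows 0)  shift [ 0. -0. 52.]  rows 2 each [ 0. -0. 26.]
```

Emit:
step_arm(
  motion=[
    {"claw": 65, "delta_pos": [4.2, -8.8, 27.3], "turn": 0.007},
    {"claw": 65, "delta_pos": [4.2, -8.8, 27.4], "turn": 0},
    {"claw": 65, "delta_pos": [0, 0, 15], "turn": 0},
    {"claw": 65, "delta_pos": [0, 0, 15], "turn": 0},
    {"claw": 65, "delta_pos": [0, 0, 12], "turn": 0},
    {"claw": 65, "delta_pos": [0, 0, 6], "turn": 0},
    {"claw": 65, "delta_pos": [0, 0, 4], "turn": 0},
    {"claw": 65, "delta_pos": [0, 0, 0], "turn": 0},
  ],
  force=50,
)

```text
clock: 2.77
eef_pos: [591.2, -296.4, 8.9]
tcp_rot: [-3.142, 0.001, -0.371]
contact_force: [-0.5, 0.2, 0.3]
opening: 0.757
grasp_force: 0.0
```

Emit:
step_arm(
  motion=[
    {"claw": 30, "delta_pos": [0, 0, 0], "turn": 0},
    {"claw": 30, "delta_pos": [0, 0, 0], "turn": 0},
    {"claw": 30, "delta_pos": [0, 0, 0], "turn": 0},
    {"claw": 30, "delta_pos": [0, 0, 0], "turn": 0},
    {"claw": 30, "delta_pos": [0, 0, 0], "turn": 0},
    {"claw": 30, "delta_pos": [0, 0, 0], "turn": 0},
  ],
)

```text
clock: 3.27
eef_pos: [591.7, -296.3, 9.7]
tcp_rot: [3.142, -0.0, -0.371]
contact_force: [0.2, 0.5, -0.5]
opening: 0.355
grasp_force: 0.0
```

```bash
python3 go.py 594 -293 88 -.364 524.7 -102.7 88 -.0916 524.7 -102.7 17 -.0916; python3 -c "from h import *;snap('side','s1.png')"
```

```text
clk 3.27 pos [ 591.7 -296.3    9.7] yaw -0.371 open 30.3 F [ 0.2  0.5 -0.5] grip 0.0
turn -0.007 (rows 1)  shift [  1.   -3.9 -78.3]  rows 2 each [  0.5  -1.9 -39.2]
turn -0.272 (rows 3)  shift [ -86.4 -183.2   -0. ]  rows 5 each [-17.3 -36.6  -0. ]
turn 0.000 (rows 0)  shift [ 0. -0. 71.]  rows 2 each [ 0.  -0.  35.5]
```

View pics/s1.png

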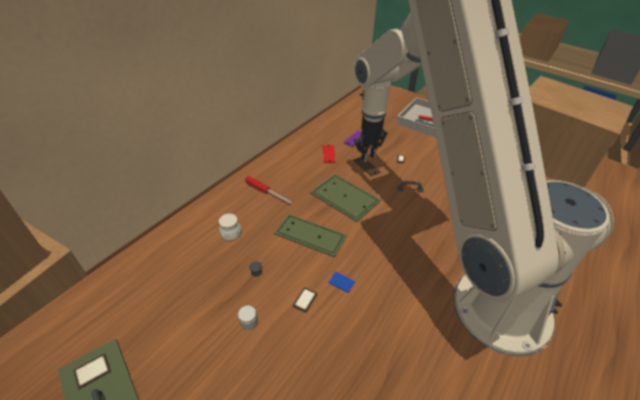

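The gripper closed to 30 mm over the 44 mm plate, so it missed. I'll take a close crop.

```bash
python3 - <<'E'
from h import *
a=cv2.imread('pics/s1.png')[120:200,330:420]; f=snap('top','t1.png'); b=cv2.imread('pics/t1.png')[140:240,400:500]
cv2.imwrite('pics/c1.png',np.hstack([cv2.resize(x,(400,400),interpolation=cv2.INTER_CUBIC) for x in(a,b)]))
E
```

```text
(no output)
```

View pics/c1.png

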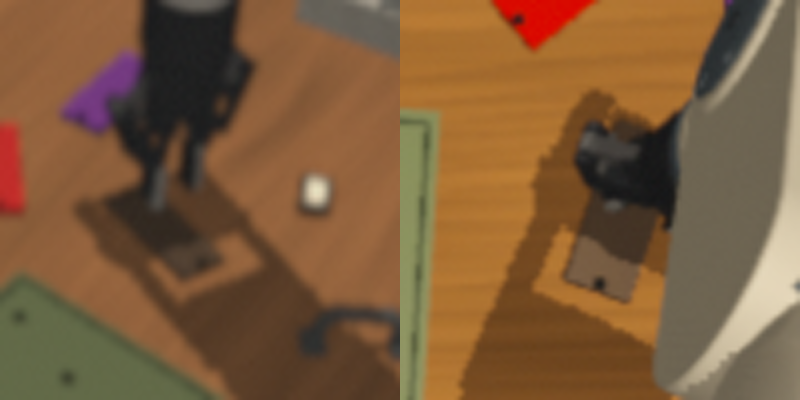

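The plate is undisturbed and the fingers passed above it, so the tips sit higher than I modelled. I'll probe downward gently.

Emit:
step_arm(
  motion=[
    {"claw": 54, "delta_pos": [0.5, -1.9, -3], "turn": -0.007},
    {"claw": 54, "delta_pos": [0.5, -1.9, 0], "turn": 0},
    {"claw": 54, "delta_pos": [0, 0, 0], "turn": 0},
    {"claw": 54, "delta_pos": [0, 0, 0], "turn": 0},
    {"claw": 54, "delta_pos": [0, 0, 3], "turn": 0},
    {"claw": 54, "delta_pos": [0, 0, 2], "turn": 0},
    {"claw": 54, "delta_pos": [0, 0, 2], "turn": 0},
    {"claw": 54, "delta_pos": [0, 0, 0], "turn": 0},
  ],
)

```text
clock: 4.03
eef_pos: [593.4, -292.9, 4.7]
tcp_rot: [-3.141, 0.001, -0.364]
contact_force: [-0.8, 0.6, 1.3]
opening: 0.63
grasp_force: 0.0
```

```bash
python3 go.py 594 -293 3 -.364
```

```text
clk 4.03 pos [ 593.4 -292.9    4.7] yaw -0.364 open 53.8 F [-0.8  0.6  1.3] grip 0.0
turn -0.000 (rows 1)  shift [ 0.6 -0.1  1.7]  rows 1 each [ 0.6 -0.1  1.7]
```

Emit:
step_arm(
  motion=[
    {"claw": 54, "delta_pos": [0, 0, 1.5], "turn": 0},
    {"claw": 54, "delta_pos": [0, 0, 0], "turn": 0},
    {"claw": 54, "delta_pos": [0, 0, 0], "turn": 0},
  ],
)

```text
clock: 4.28
eef_pos: [593.8, -293.1, 3.8]
tcp_rot: [-3.142, 0.0, -0.364]
contact_force: [0.1, -0.1, -1.0]
opening: 0.632
grasp_force: 0.0
```

Emit:
step_arm(
  motion=[
    {"claw": 34, "delta_pos": [0, 0, 0], "turn": 0},
    {"claw": 34, "delta_pos": [0, 0, 0], "turn": 0},
    {"claw": 34, "delta_pos": [0, 0, 0], "turn": 0},
    {"claw": 34, "delta_pos": [0, 0, 0], "turn": 0},
    {"claw": 34, "delta_pos": [0, 0, 0], "turn": 0},
  ],
)

```text
clock: 4.7
eef_pos: [593.9, -293.1, 4.0]
tcp_rot: [3.142, -0.0, -0.364]
contact_force: [0.7, -0.4, 0.1]
opening: 0.4
grasp_force: 0.0
```

```bash
python3 - <<'E'
from h import *
f=snap('side','s2.png'); im=cv2.imread('pics/s2.png')
c,s=np.cos(-.364),np.sin(-.364)
C=[[594+c*a-s*b,-293+s*a+c*b,8] for a,b in((55,22),(55,-22),(-55,-22),(-55,22))]
q=w2px(f,C); t=w2px(f,[[593.9,-293.1,0],[593.9,-293.1,8],[593.9,-293.1,100]])
x0,y0=330,110; big=cv2.resize(im[y0:y0+90,x0:x0+120],None,fx=6,fy=6,interpolation=cv2.INTER_CUBIC)
S=lambda p:tuple(np.round((np.array(p)-[x0,y0]+.5)*6).astype(int).tolist())
for i in range(4): cv2.line(big,S(q[i]),S(q[(i+1)%4]),(0,255,255),1)
cv2.line(big,S(t[0]),S(t[2]),(0,255,0),1); cv2.circle(big,S(t[1]),3,(0,255,0),1)
# expected fingertips at opening 34
for sg in(-1,1): cv2.circle(big,S(w2px(f,[[593.9+sg*17*(-s),-293.1+sg*17*c,8]])[0]),5,(255,0,255),1)
cv2.imwrite('pics/c2.png',big)
E
```

```text
(no output)
```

View pics/c2.png

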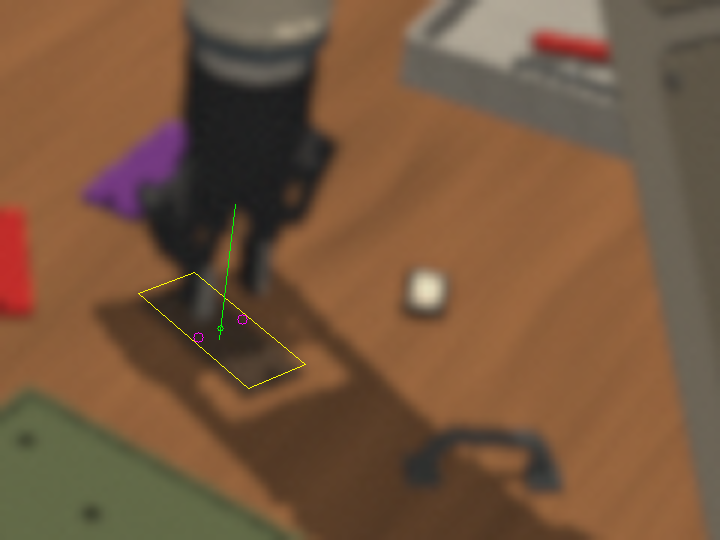

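The fingertips appear about 20 mm above where the stated geometry puts them. I'll check what the rig exposes before probing.

```bash
python3 - <<'E'
import rig; print([n for n in dir(rig) if not n.startswith('_')])
print({n:getattr(rig,n) for n in dir(rig) if 'tcp' in n.lower() or 'tip' in n.lower()})
E
```

```text
['MotionError', 'grab_frame', 'sense', 'sign_off', 'tcp_to_tips']
{'tcp_to_tips': 8.0}
```

Emit:
step_arm(
  motion=[
    {"claw": 34, "delta_pos": [0, 0, 1.5], "turn": 0},
    {"claw": 34, "delta_pos": [0, 0, 1.5], "turn": 0},
    {"claw": 34, "delta_pos": [0, 0, 0], "turn": 0},
  ],
)

```text
clock: 5.0
eef_pos: [593.6, -292.9, 0.5]
tcp_rot: [-3.142, 0.001, -0.364]
contact_force: [0.9, -0.0, -0.5]
opening: 0.398
grasp_force: 0.0
```

Emit:
step_arm(
  motion=[
    {"claw": 34, "delta_pos": [0, 0, 2], "turn": 0},
    {"claw": 34, "delta_pos": [0, 0, 2], "turn": 0},
    {"claw": 34, "delta_pos": [0, 0, 0], "turn": 0},
  ],
)

```text
clock: 5.25
eef_pos: [593.6, -292.9, -3.7]
tcp_rot: [-3.142, 0.001, -0.364]
contact_force: [-1.0, -0.3, -1.0]
opening: 0.4
grasp_force: 0.0
```

Emit:
step_arm(
  motion=[
    {"claw": 34, "delta_pos": [0, 0, 2], "turn": 0},
    {"claw": 34, "delta_pos": [0, 0, 2], "turn": 0},
    {"claw": 34, "delta_pos": [0, 0, 0], "turn": 0},
  ],
)

```text
clock: 5.5
eef_pos: [593.6, -292.9, -7.6]
tcp_rot: [-3.142, 0.001, -0.364]
contact_force: [0.2, 0.5, 0.4]
opening: 0.396
grasp_force: 0.0
```

Emit:
step_arm(
  motion=[
    {"claw": 34, "delta_pos": [0, 0, 1], "turn": 0},
    {"claw": 34, "delta_pos": [0, 0, 1], "turn": 0},
    {"claw": 34, "delta_pos": [0, 0, 0], "turn": 0},
  ],
)

```text
clock: 5.75
eef_pos: [593.8, -293.0, -9.3]
tcp_rot: [-3.142, 0.0, -0.364]
contact_force: [-0.0, 0.3, -0.1]
opening: 0.399
grasp_force: 0.0
```

Emit:
step_arm(
  motion=[
    {"claw": 34, "delta_pos": [0, 0, 1], "turn": 0},
    {"claw": 34, "delta_pos": [0, 0, 1], "turn": 0},
    {"claw": 34, "delta_pos": [0, 0, 0], "turn": 0},
  ],
)

```text
clock: 6.0
eef_pos: [593.7, -293.0, -11.3]
tcp_rot: [-3.142, 0.0, -0.364]
contact_force: [-0.4, 0.2, -0.6]
opening: 0.398
grasp_force: 0.0
```

```bash
python3 - <<'E'
from h import *
f=snap('side','s3.png'); im=cv2.imread('pics/s3.png'); print(sense()['eef_pos'],sense()['contact_force'])
c,s=np.cos(-.364),np.sin(-.364)
C=[[594+c*a-s*b,-293+s*a+c*b,8] for a,b in((55,22),(55,-22),(-55,-22),(-55,22))]
q=w2px(f,C)
x0,y0=340,130; big=cv2.resize(im[y0:y0+60,x0:x0+80],None,fx=9,fy=9,interpolation=cv2.INTER_CUBIC)
S=lambda p:tuple(np.round((np.array(p)-[x0,y0]+.5)*9).astype(int).tolist())
for i in range(4): cv2.line(big,S(q[i]),S(q[(i+1)%4]),(0,255,255),1)
for z in(8,20):
  for sg in(-1,1): cv2.circle(big,S(w2px(f,[[593.9+sg*17*(-s),-293.1+sg*17*c,z]])[0]),3,(255,0,255),1)
cv2.imwrite('pics/c3.png',cv2.convertScaleAbs(big,alpha=1.6,beta=10))
E
```

```text
[ 593.78605876 -293.03173432  -11.20766452] [-0.04503494 -0.11017927 -0.11713129]
```

View pics/c3.png

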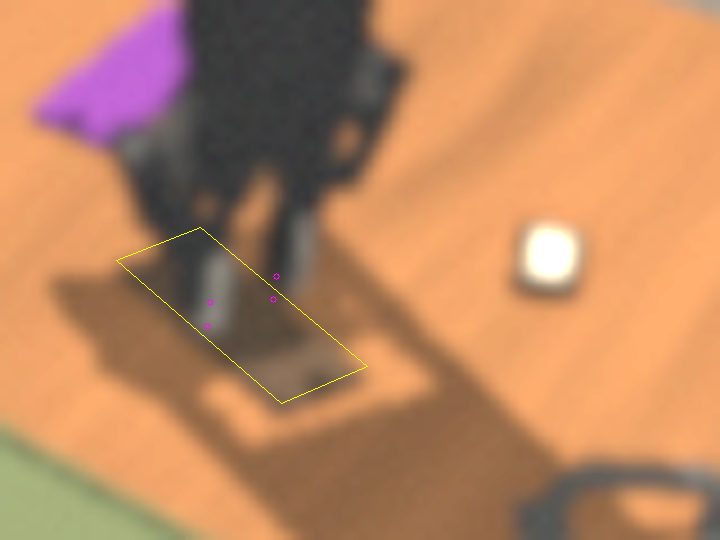

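The fingertips are now close to the plate top. I'll continue to contact.

Emit:
step_arm(
  motion=[
    {"claw": 34, "delta_pos": [0, 0, 1], "turn": 0},
    {"claw": 34, "delta_pos": [0, 0, 0], "turn": 0},
  ],
)

```text
clock: 6.22
eef_pos: [593.8, -293.0, -12.2]
tcp_rot: [-3.142, 0.0, -0.364]
contact_force: [0.7, -0.1, -0.3]
opening: 0.396
grasp_force: 0.0
```

Emit:
step_arm(
  motion=[
    {"claw": 34, "delta_pos": [0, 0, 1], "turn": 0},
    {"claw": 34, "delta_pos": [0, 0, 0], "turn": 0},
  ],
)

```text
clock: 6.38
eef_pos: [593.8, -293.0, -13.3]
tcp_rot: [-3.142, 0.0, -0.364]
contact_force: [-0.4, 0.1, -0.6]
opening: 0.397
grasp_force: 0.0
```

Emit:
step_arm(
  motion=[
    {"claw": 34, "delta_pos": [0, 0, 1], "turn": 0},
    {"claw": 34, "delta_pos": [0, 0, 0], "turn": 0},
  ],
)

```text
clock: 6.55
eef_pos: [593.8, -293.0, -14.3]
tcp_rot: [3.142, 0.0, -0.364]
contact_force: [-0.0, -0.4, 0.1]
opening: 0.397
grasp_force: 0.0
```

Emit:
step_arm(
  motion=[
    {"claw": 34, "delta_pos": [0, 0, 1], "turn": 0},
    {"claw": 34, "delta_pos": [0, 0, 0], "turn": 0},
  ],
)

```text
clock: 6.72
eef_pos: [593.7, -293.0, -15.3]
tcp_rot: [3.142, 0.0, -0.364]
contact_force: [1.2, 0.1, 0.3]
opening: 0.399
grasp_force: 0.0
```

Emit:
step_arm(
  motion=[
    {"claw": 34, "delta_pos": [0, 0, 1], "turn": 0},
    {"claw": 34, "delta_pos": [0, 0, 0], "turn": 0},
  ],
)

```text
clock: 6.88
eef_pos: [593.8, -293.0, -16.3]
tcp_rot: [3.142, 0.0, -0.364]
contact_force: [-0.2, 0.1, 0.1]
opening: 0.399
grasp_force: 0.0
```

Emit:
step_arm(
  motion=[
    {"claw": 34, "delta_pos": [0, 0, 1], "turn": 0},
    {"claw": 34, "delta_pos": [0, 0, 0], "turn": 0},
  ],
)

```text
clock: 7.05
eef_pos: [593.8, -293.0, -17.3]
tcp_rot: [-3.142, 0.0, -0.364]
contact_force: [-0.4, -0.6, 0.3]
opening: 0.402
grasp_force: 0.0
```

Emit:
step_arm(
  motion=[
    {"claw": 34, "delta_pos": [0, 0, 1], "turn": 0},
    {"claw": 34, "delta_pos": [0, 0, 0], "turn": 0},
  ],
)

```text
clock: 7.22
eef_pos: [593.9, -293.1, -17.9]
tcp_rot: [3.142, -0.0, -0.364]
contact_force: [0.0, 1.0, 2.0]
opening: 0.398
grasp_force: 1.4
```

Contact with the plate top came at reported z ≈ −18 (opening 34). So tip z ≈ reported z + 26, a constant of about 33 mm against the stated tool geometry. I'll work with this measured offset.

Emit:
step_arm(
  motion=[
    {"claw": 34, "delta_pos": [0, 0, -6], "turn": 0},
    {"claw": 60, "delta_pos": [0, 0, 0], "turn": 0},
    {"claw": 60, "delta_pos": [0, 0, 0], "turn": 0},
    {"claw": 60, "delta_pos": [0, 0, 0], "turn": 0},
    {"claw": 60, "delta_pos": [0, 0, 5], "turn": 0},
    {"claw": 60, "delta_pos": [0, 0, 4], "turn": 0},
    {"claw": 60, "delta_pos": [0, 0, 3], "turn": 0},
    {"claw": 60, "delta_pos": [0, 0, 0], "turn": 0},
  ],
)

```text
clock: 7.88
eef_pos: [593.1, -292.7, -25.3]
tcp_rot: [-3.141, 0.002, -0.364]
contact_force: [0.2, -0.0, -0.5]
opening: 0.704
grasp_force: 0.0
```

Emit:
step_arm(
  motion=[
    {"claw": 36, "delta_pos": [0, 0, 0], "turn": 0},
    {"claw": 36, "delta_pos": [0, 0, 0], "turn": 0},
    {"claw": 36, "delta_pos": [0, 0, 0], "turn": 0},
    {"claw": 36, "delta_pos": [0, 0, 0], "turn": 0},
    {"claw": 36, "delta_pos": [0, 0, 0], "turn": 0},
  ],
)

```text
clock: 8.3
eef_pos: [594.0, -293.1, -24.0]
tcp_rot: [3.142, -0.0, -0.364]
contact_force: [0.5, -0.3, 0.3]
opening: 0.491
grasp_force: 51.0
```

Gripped: opening 42 mm at 51 N. Lifting, then carrying to the wide front.

Emit:
step_arm(
  motion=[
    {"claw": 36, "delta_pos": [0, 0, -20], "turn": 0},
    {"claw": 36, "delta_pos": [0, 0, -20], "turn": 0},
    {"claw": 36, "delta_pos": [0, 0, -20], "turn": 0},
    {"claw": 36, "delta_pos": [0, 0, -20], "turn": 0},
    {"claw": 36, "delta_pos": [0, 0, 0], "turn": -0.091},
    {"claw": 36, "delta_pos": [0, 0, 0], "turn": -0.091},
    {"claw": 36, "delta_pos": [0, 0, 0], "turn": -0.09},
    {"claw": 36, "delta_pos": [0, 0, 0], "turn": 0},
  ],
)

```text
clock: 8.97
eef_pos: [593.6, -292.9, 55.8]
tcp_rot: [-3.141, 0.0, -0.088]
contact_force: [-0.4, 0.4, -2.4]
opening: 0.492
grasp_force: 51.5
```

Emit:
step_arm(
  motion=[
    {"claw": 36, "delta_pos": [-12.3, -26.2, 0], "turn": 0},
    {"claw": 36, "delta_pos": [-12.3, -26.2, 0], "turn": 0},
    {"claw": 36, "delta_pos": [-12.3, -26.2, 0], "turn": 0},
    {"claw": 36, "delta_pos": [-12.3, -26.2, 0], "turn": 0},
    {"claw": 36, "delta_pos": [-12.3, -26.2, 0], "turn": 0},
    {"claw": 36, "delta_pos": [-12.3, -26.2, 0], "turn": 0},
    {"claw": 36, "delta_pos": [-12.3, -26.2, 0], "turn": 0},
    {"claw": 36, "delta_pos": [0, 0, 0], "turn": 0},
  ],
)

```text
clock: 9.63
eef_pos: [521.9, -98.6, 55.3]
tcp_rot: [-3.14, 0.004, -0.094]
contact_force: [-0.3, -0.6, -1.9]
opening: 0.492
grasp_force: 51.7
```

Emit:
step_arm(
  motion=[
    {"claw": 36, "delta_pos": [0, 0, 0], "turn": 0},
    {"claw": 36, "delta_pos": [0, 0, 0], "turn": 0},
  ],
)

```text
clock: 9.8
eef_pos: [525.5, -102.6, 56.0]
tcp_rot: [3.141, -0.001, -0.093]
contact_force: [-0.5, 0.7, -2.3]
opening: 0.488
grasp_force: 51.7
```

```bash
python3 go.py 524.7 -102.7 -15.5 -.0916
```

```text
clk 9.80 pos [ 525.5 -102.6   56. ] yaw -0.093 open 41.7 F [-0.5  0.7 -2.3] grip 51.7
turn -0.002 (rows 1)  shift [-0.8  0.2 71.5]  rows 2 each [-0.4  0.1 35.8]
```

Emit:
step_arm(
  motion=[
    {"claw": 36, "delta_pos": [-0.8, 0, 18], "turn": 0},
    {"claw": 36, "delta_pos": [0, 0, 18], "turn": 0},
    {"claw": 36, "delta_pos": [0, 0, 18], "turn": 0},
    {"claw": 36, "delta_pos": [0, 0, 9], "turn": 0},
    {"claw": 36, "delta_pos": [0, 0, 5], "turn": 0},
    {"claw": 36, "delta_pos": [0, 0, 3], "turn": 0},
    {"claw": 36, "delta_pos": [0, 0, 0], "turn": 0},
    {"claw": 36, "delta_pos": [0, 0, 0], "turn": 0},
  ],
)

```text
clock: 10.47
eef_pos: [524.8, -102.7, -14.6]
tcp_rot: [3.142, -0.001, -0.093]
contact_force: [0.8, -0.7, -2.6]
opening: 0.493
grasp_force: 51.7
```

Emit:
step_arm(
  motion=[
    {"claw": 62, "delta_pos": [0, 0, 0], "turn": 0},
    {"claw": 62, "delta_pos": [0, 0, 0], "turn": 0},
    {"claw": 62, "delta_pos": [0, 0, 0], "turn": 0},
    {"claw": 62, "delta_pos": [0, 0, -20], "turn": 0},
    {"claw": 62, "delta_pos": [0, 0, -25], "turn": 0},
    {"claw": 62, "delta_pos": [0, 0, -25], "turn": 0},
    {"claw": 62, "delta_pos": [0, 0, 0], "turn": 0},
  ],
)

```text
clock: 11.05
eef_pos: [527.3, -103.0, 59.4]
tcp_rot: [3.141, -0.007, -0.092]
contact_force: [2.0, -0.4, 0.8]
opening: 0.73
grasp_force: 0.0
```

```bash
python3 go.py 406.5 -277 40 .58  406.5 -277 -14 .58 406.5 -277 66 .58 524.7 -102.7 66 -.0916
```

```text
clk 11.05 pos [ 527.3 -103.    59.4] yaw -0.092 open 62.3 F [ 2.  -0.4  0.8] grip 0.0
turn -0.672 (rows 6)  shift [-196.4   79.3   19.4]  rows 6 each [-32.7  13.2   3.2]
turn 0.000 (rows 0)  shift [ 0.  0. 54.]  rows 2 each [ 0.  0. 27.]
turn 0.000 (rows 0)  shift [  0.   0. -80.]  rows 2 each [  0.   0. -40.]
turn 0.672 (rows 6)  shift [ 101.8 -184.4   -0. ]  rows 6 each [ 17.  -30.7  -0. ]
```

Emit:
step_arm(
  motion=[
    {"claw": 50, "delta_pos": [0, 0, 0], "turn": -0.112},
    {"claw": 50, "delta_pos": [0, 0, 0], "turn": -0.112},
    {"claw": 50, "delta_pos": [0, 0, 0], "turn": -0.112},
    {"claw": 50, "delta_pos": [0, 0, 0], "turn": -0.112},
    {"claw": 50, "delta_pos": [0, 0, 0], "turn": -0.112},
    {"claw": 50, "delta_pos": [0, 0, 0], "turn": -0.112},
    {"claw": 50, "delta_pos": [0, 0, 0], "turn": 0},
  ],
)

```text
clock: 11.63
eef_pos: [524.3, -102.4, 54.9]
tcp_rot: [3.141, -0.0, 0.585]
contact_force: [-0.0, -0.1, -0.4]
opening: 0.583
grasp_force: 0.0
```

Emit:
step_arm(
  motion=[
    {"claw": 50, "delta_pos": [-24.3, 10.1, 0], "turn": 0},
    {"claw": 50, "delta_pos": [-24.3, 10.1, 0], "turn": 0},
    {"claw": 50, "delta_pos": [-24.3, 10.1, 0], "turn": 0},
    {"claw": 50, "delta_pos": [-24.3, 10.1, 0], "turn": 0},
    {"claw": 50, "delta_pos": [-24.3, 10.1, 0], "turn": 0},
    {"claw": 50, "delta_pos": [-24.3, 10.1, 0], "turn": 0},
    {"claw": 50, "delta_pos": [-24.3, 10.1, 0], "turn": 0},
    {"claw": 50, "delta_pos": [-24.3, 10.1, 0], "turn": 0},
  ],
)

```text
clock: 12.3
eef_pos: [405.1, -277.5, 55.0]
tcp_rot: [3.141, -0.0, 0.576]
contact_force: [0.4, -0.9, -0.3]
opening: 0.584
grasp_force: 0.0
```

Emit:
step_arm(
  motion=[
    {"claw": 50, "delta_pos": [0, 0, 0], "turn": 0},
    {"claw": 50, "delta_pos": [0, 0, 0], "turn": 0},
    {"claw": 50, "delta_pos": [0, 0, 0], "turn": 0},
  ],
)

```text
clock: 12.55
eef_pos: [406.0, -276.4, 54.9]
tcp_rot: [3.142, -0.0, 0.577]
contact_force: [-0.1, 0.2, -0.1]
opening: 0.59
grasp_force: 0.0
```

```bash
python3 go.py 406.5 -277 40 .58  406.5 -277 -14 .58; python3 - <<'E'
from h import *
f=snap('top','t2.png');g=snap('side','s4.png')
a=cv2.imread('pics/t2.png')[150:300,345:485];b=cv2.imread('pics/s4.png')[120:230,300:430]
cv2.imwrite('pics/c4.png',np.hstack([cv2.resize(a,(373,400),interpolation=2),cv2.resize(b,(427,400),interpolation=2)]))
E
```

```text
clk 12.55 pos [ 406.  -276.4   54.9] yaw 0.577 open 50.4 F [-0.1  0.2 -0.1] grip 0.0
turn -0.003 (rows 1)  shift [ 0.1  0.8 14.9]  rows 1 each [ 0.1  0.8 14.9]
turn 0.000 (rows 0)  shift [ 0.  0. 54.]  rows 2 each [ 0.  0. 27.]
```

View pics/c4.png

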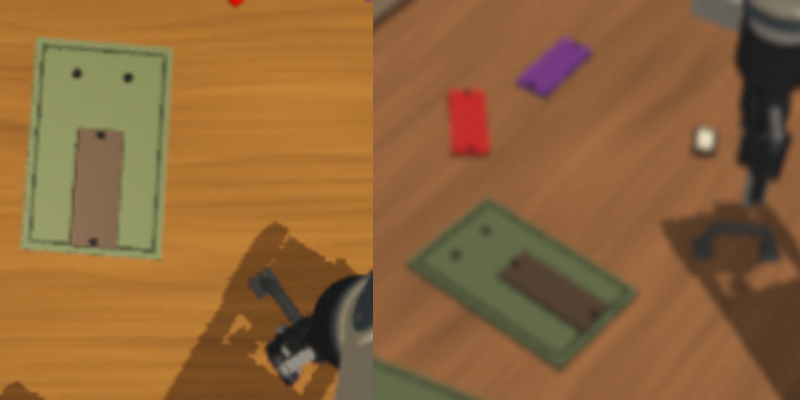

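The top crop shows the backplate on the wide front, with marks at (101,135) and (94,241). It is roughly parallel and centred. Measuring it.

```bash
python3 - <<'E'
from h import *
import pickle
f=pickle.load(open('top.pkl','rb'))
m=lambda pts,z:px2w(f,[[345+(u+.5)/2.667-.5,150+(v+.5)/2.667-.5] for u,v in pts],z)[:,:2]
for c in([(101,135),(94,241)],[(77,128),(124,131),(118,246),(70,244)]):
    w=m(c,16); print(w.round(1).tolist(),w.mean(0),)
w=m([(101,135),(94,241)],16); d=w[0]-w[1]; print(np.arctan2(d[1],d[0]),np.hypot(*d))
e=np.array([524.7,-102.7]); a=-.0916; R=np.array([[np.cos(a),np.sin(a)],[-np.sin(a),np.cos(a)]])
print('err in front frame',R@(w.mean(0)-e))
h=m([(77,73),(128,77)],8); print('holes',h.mean(0))
E
```

```text
[[574.3, -108.9], [476.3, -99.9]] [ 525.33504411 -104.36580641]
[[581.2, -86.7], [577.8, -130.4], [471.5, -121.8], [473.9, -77.8]] [ 526.08323019 -104.15683067]
-0.09159639568917907 98.3916080634388
err in front frame [ 0.78475635 -1.60073404]
holes [ 632.22972101 -112.69986426]
```

Emit:
step_arm(
  motion=[
    {"claw": 50, "delta_pos": [0, 0.8, 15], "turn": 0},
    {"claw": 50, "delta_pos": [0, 0, 15], "turn": 0},
    {"claw": 50, "delta_pos": [0, 0, 15], "turn": 0},
    {"claw": 50, "delta_pos": [0, 0, 12], "turn": 0},
    {"claw": 50, "delta_pos": [0, 0, 8], "turn": 0},
    {"claw": 50, "delta_pos": [0, 0, 4], "turn": 0},
    {"claw": 50, "delta_pos": [0, 0, 0], "turn": 0},
    {"claw": 50, "delta_pos": [0, 0, 0], "turn": 0},
  ],
)

```text
clock: 13.32
eef_pos: [406.6, -277.1, -13.9]
tcp_rot: [3.141, -0.0, 0.58]
contact_force: [-0.1, -1.2, -0.3]
opening: 0.586
grasp_force: 0.0
```

Emit:
step_arm(
  motion=[
    {"claw": 4, "delta_pos": [0, 0, 0], "turn": 0},
    {"claw": 4, "delta_pos": [0, 0, 0], "turn": 0},
    {"claw": 4, "delta_pos": [0, 0, 0], "turn": 0},
    {"claw": 4, "delta_pos": [0, 0, 0], "turn": 0},
    {"claw": 4, "delta_pos": [0, 0, 0], "turn": 0},
    {"claw": 4, "delta_pos": [0, 0, 0], "turn": 0},
    {"claw": 4, "delta_pos": [0, 0, 0], "turn": 0},
    {"claw": 4, "delta_pos": [0, 0, 0], "turn": 0},
  ],
  force=40,
)

```text
clock: 13.98
eef_pos: [406.5, -277.4, -13.6]
tcp_rot: [3.141, -0.0, 0.58]
contact_force: [-0.8, 1.5, 6.7]
opening: 0.118
grasp_force: 39.0
```

The backplate is within 2 mm of target and aligned. The pull is gripped at 39 N. Lifting and carrying it.

Emit:
step_arm(
  motion=[
    {"claw": 4, "delta_pos": [0, 0, -15], "turn": 0},
    {"claw": 4, "delta_pos": [0, 0, -30], "turn": 0},
    {"claw": 4, "delta_pos": [0, 0, -40], "turn": 0.112},
    {"claw": 4, "delta_pos": [0, 0, 0], "turn": 0.112},
    {"claw": 4, "delta_pos": [0, 0, 0], "turn": 0.112},
    {"claw": 4, "delta_pos": [0, 0, 0], "turn": 0.112},
    {"claw": 4, "delta_pos": [0, 0, 0], "turn": 0.112},
    {"claw": 4, "delta_pos": [0, 0, 0], "turn": 0.112},
  ],
)

```text
clock: 14.65
eef_pos: [406.1, -277.2, 71.0]
tcp_rot: [3.142, -0.0, -0.098]
contact_force: [0.2, -0.8, -0.6]
opening: 0.125
grasp_force: 39.3
```

Emit:
step_arm(
  motion=[
    {"claw": 4, "delta_pos": [12.9, -22.9, 0], "turn": 0},
    {"claw": 4, "delta_pos": [12.9, -22.9, 0], "turn": 0},
    {"claw": 4, "delta_pos": [12.9, -22.9, 0], "turn": 0},
    {"claw": 4, "delta_pos": [12.9, -22.9, 0], "turn": 0},
    {"claw": 4, "delta_pos": [12.9, -22.9, 0], "turn": 0},
    {"claw": 4, "delta_pos": [12.9, -22.9, 0], "turn": 0},
    {"claw": 4, "delta_pos": [12.9, -22.9, 0], "turn": 0},
    {"claw": 4, "delta_pos": [12.9, -22.9, 0], "turn": 0},
  ],
)

```text
clock: 15.32
eef_pos: [526.3, -103.1, 70.8]
tcp_rot: [3.142, 0.0, -0.092]
contact_force: [0.3, -0.6, -0.9]
opening: 0.122
grasp_force: 39.3
```

Emit:
step_arm(
  motion=[
    {"claw": 4, "delta_pos": [0, 0, 0], "turn": 0},
    {"claw": 4, "delta_pos": [0, 0, 0], "turn": 0},
    {"claw": 4, "delta_pos": [0, 0, 0], "turn": 0},
  ],
)

```text
clock: 15.57
eef_pos: [525.3, -104.4, 70.6]
tcp_rot: [3.141, 0.001, -0.092]
contact_force: [0.1, 0.4, -1.2]
opening: 0.117
grasp_force: 39.3
```

```bash
python3 go.py 525.7 -104.3 3 -.0916; python3 - <<'E'
from h import *
f=snap('side','s5.png'); im=cv2.imread('pics/s5.png')
x0,y0=300,120; big=cv2.resize(im[y0:y0+100,x0:x0+130],None,fx=6,fy=6,interpolation=2)
S=lambda p:tuple(np.round((np.array(p)-[x0,y0]+.5)*6).astype(int).tolist())
# expected pull base line if gripped dead centre, lifted 85
s=sense();p=s['eef_pos'];y=s['tcp_rot'][2];z=p[2]+13.7
for d in(-45,45): cv2.circle(big,S(w2px(f,[[p[0]+d*np.cos(y),p[1]+d*np.sin(y),z]])[0]),4,(255,0,255),1)
for d in(-22,22): cv2.circle(big,S(w2px(f,[[p[0]+d*np.cos(y),p[1]+d*np.sin(y),z+30]])[0]),4,(0,255,255),1)
cv2.imwrite('pics/c5.png',cv2.convertScaleAbs(big,alpha=1.5))
E
```

```text
clk 15.57 pos [ 525.3 -104.4   70.6] yaw -0.092 open 10.0 F [ 0.1  0.4 -1.2] grip 39.3
turn -0.000 (rows 1)  shift [ 0.4 -0.1 67.6]  rows 2 each [ 0.2 -0.1 33.8]
```

View pics/c5.png

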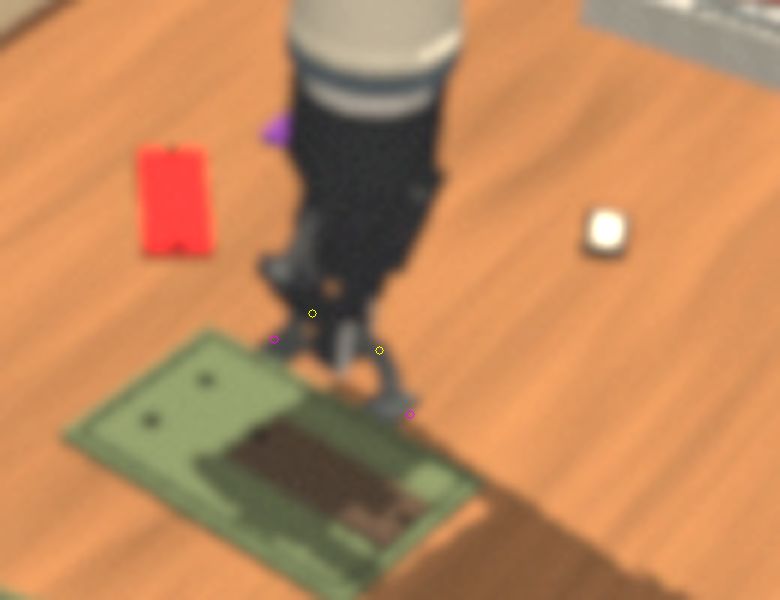

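The pull hangs level, with its ends on the predicted circles at (275,340) and (410,414). Lowering it now.

Emit:
step_arm(
  motion=[
    {"claw": 4, "delta_pos": [0.4, 0, 20], "turn": 0},
    {"claw": 4, "delta_pos": [0, 0, 20], "turn": 0},
    {"claw": 4, "delta_pos": [0, 0, 13], "turn": 0},
    {"claw": 4, "delta_pos": [0, 0, 8], "turn": 0},
    {"claw": 4, "delta_pos": [0, 0, 4], "turn": 0},
    {"claw": 4, "delta_pos": [0, 0, 2], "turn": 0},
    {"claw": 4, "delta_pos": [0, 0, 0], "turn": 0},
    {"claw": 4, "delta_pos": [0, 0, 0], "turn": 0},
  ],
)

```text
clock: 16.28
eef_pos: [526.7, -104.6, 4.5]
tcp_rot: [3.141, -0.001, -0.092]
contact_force: [0.4, 0.3, -2.1]
opening: 0.126
grasp_force: 39.3
```

Emit:
step_arm(
  motion=[
    {"claw": 40, "delta_pos": [0, 0, 0], "turn": 0},
    {"claw": 40, "delta_pos": [0, 0, 0], "turn": 0},
    {"claw": 40, "delta_pos": [0, 0, 0], "turn": 0},
    {"claw": 40, "delta_pos": [0, 0, 0], "turn": 0},
    {"claw": 40, "delta_pos": [0, 0, -20], "turn": 0},
    {"claw": 40, "delta_pos": [0, 0, -30], "turn": 0},
    {"claw": 40, "delta_pos": [0, 0, -20], "turn": 0},
    {"claw": 40, "delta_pos": [0, 0, 0], "turn": 0},
  ],
)

```text
clock: 16.95
eef_pos: [529.1, -104.8, 77.8]
tcp_rot: [3.141, -0.006, -0.092]
contact_force: [0.6, -0.0, 1.1]
opening: 0.464
grasp_force: 0.0
```

Emit:
step_arm(
  motion=[
    {"claw": 50, "delta_pos": [0, 0, 0], "turn": 0},
    {"claw": 50, "delta_pos": [0, 0, 0], "turn": 0},
  ],
)

```text
clock: 17.12
eef_pos: [526.0, -104.2, 73.5]
tcp_rot: [-3.142, 0.0, -0.092]
contact_force: [0.5, 0.6, 1.1]
opening: 0.585
grasp_force: 0.0
```

```bash
python3 go.py 512.7 -409.4 60 1.956
```

```text
clk 17.12 pos [ 526.  -104.2   73.5] yaw -0.092 open 50.0 F [0.5 0.6 1.1] grip 0.0
turn -2.048 (rows 18)  shift [-277.8 -127.    13.5]  rows 8 each [-34.7 -15.9   1.7]
```

Emit:
step_arm(
  motion=[
    {"claw": 65, "delta_pos": [0, 0, 0], "turn": -0.119},
    {"claw": 65, "delta_pos": [0, 0, 0], "turn": -0.119},
    {"claw": 65, "delta_pos": [0, 0, 0], "turn": -0.119},
    {"claw": 65, "delta_pos": [0, 0, 0], "turn": -0.12},
    {"claw": 65, "delta_pos": [-14.1, 30.9, 0], "turn": 0},
    {"claw": 65, "delta_pos": [-14.1, 30.9, 0], "turn": 0},
    {"claw": 65, "delta_pos": [-14.1, 30.9, 0], "turn": 0},
    {"claw": 65, "delta_pos": [-14.1, 30.9, 0], "turn": 0},
  ],
)

```text
clock: 17.78
eef_pos: [519.4, -240.9, 72.4]
tcp_rot: [-3.14, 0.002, 0.386]
contact_force: [1.7, 0.1, -0.8]
opening: 0.76
grasp_force: 0.0
```

Emit:
step_arm(
  motion=[
    {"claw": 65, "delta_pos": [-14.1, 30.9, 0], "turn": 0},
    {"claw": 65, "delta_pos": [-14.1, 30.9, 0], "turn": 0},
    {"claw": 65, "delta_pos": [-14.1, 30.9, 0], "turn": 0},
    {"claw": 65, "delta_pos": [-14.1, 30.9, 0], "turn": 0},
    {"claw": 65, "delta_pos": [-14.1, 30.9, 0], "turn": 0},
    {"claw": 65, "delta_pos": [0, 0, 0], "turn": 0},
    {"claw": 65, "delta_pos": [0, 0, 0], "turn": 0},
    {"claw": 65, "delta_pos": [0, 0, 0], "turn": 0},
  ],
)

```text
clock: 18.45
eef_pos: [512.1, -408.7, 72.3]
tcp_rot: [-3.139, 0.001, 0.384]
contact_force: [-0.4, -0.2, -0.7]
opening: 0.759
grasp_force: 0.0
```

```bash
python3 go.py 512.7 -409.4 -24 .385; python3 - <<'E'
from h import *
f=snap('top','t3.png')
a=cv2.imread('pics/t3.png')[150:300,345:545]
cv2.imwrite('pics/c6.png',cv2.resize(a,(800,600),interpolation=2))
E
```

```text
clk 18.45 pos [ 512.1 -408.7   72.3] yaw 0.384 open 64.8 F [-0.4 -0.2 -0.7] grip 0.0
turn -0.001 (rows 1)  shift [ 0.3  0.9 96.3]  rows 3 each [ 0.1  0.3 32.1]
```

View pics/c6.png

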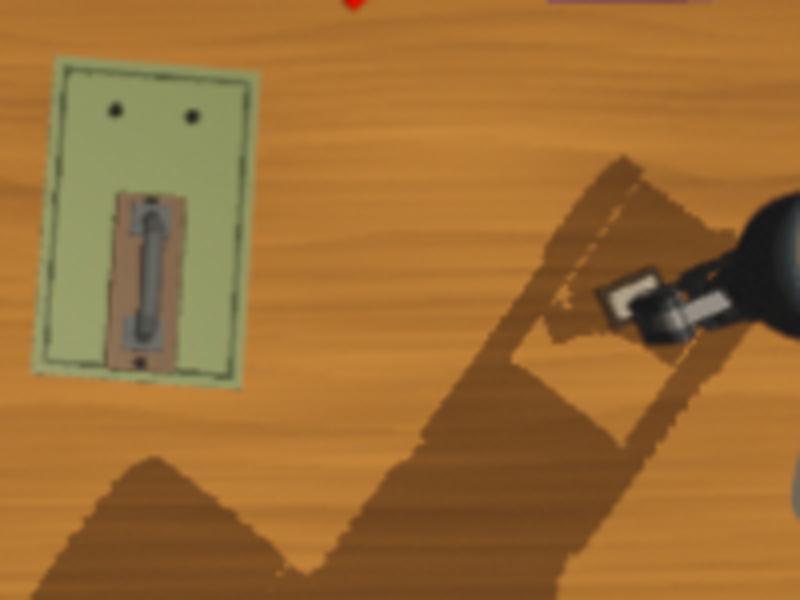

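The pull stands centred on the backplate: feet at rows 200–351 against plate rows 192–371, so about 4 mm off along x, which is within tolerance. Now the small label.

Emit:
step_arm(
  motion=[
    {"claw": 62, "delta_pos": [0.3, 0.9, 25], "turn": 0},
    {"claw": 62, "delta_pos": [0, 0, 25], "turn": 0},
    {"claw": 62, "delta_pos": [0, 0, 20], "turn": 0},
    {"claw": 62, "delta_pos": [0, 0, 14], "turn": 0},
    {"claw": 62, "delta_pos": [0, 0, 8], "turn": 0},
    {"claw": 62, "delta_pos": [0, 0, 4], "turn": 0},
    {"claw": 62, "delta_pos": [0, 0, 0], "turn": 0},
    {"claw": 62, "delta_pos": [0, 0, 0], "turn": 0},
  ],
  force=40,
)

```text
clock: 19.17
eef_pos: [514.3, -410.6, -21.4]
tcp_rot: [3.141, -0.0, 0.385]
contact_force: [-0.0, -1.3, 1.1]
opening: 0.728
grasp_force: 0.0
```

Emit:
step_arm(
  motion=[
    {"claw": 34, "delta_pos": [0, 0, 0], "turn": 0},
    {"claw": 34, "delta_pos": [0, 0, 0], "turn": 0},
    {"claw": 34, "delta_pos": [0, 0, 0], "turn": 0},
    {"claw": 34, "delta_pos": [0, 0, 0], "turn": 0},
    {"claw": 34, "delta_pos": [0, 0, 0], "turn": 0},
    {"claw": 34, "delta_pos": [0, 0, 0], "turn": 0},
  ],
)

```text
clock: 19.67
eef_pos: [514.4, -411.0, -20.6]
tcp_rot: [3.14, -0.001, 0.385]
contact_force: [-0.1, 0.5, 5.2]
opening: 0.461
grasp_force: 39.5
```

```bash
python3 go.py 512.7 -409.4 76 .385 620.6 111 76 .194 620.6 111 -15 .194
```

```text
clk 19.67 pos [ 514.4 -411.   -20.6] yaw 0.385 open 39.4 F [-0.1  0.5  5.2] grip 39.5
turn -0.000 (rows 1)  shift [ -1.   -2.1 -96.6]  rows 3 each [ -0.3  -0.7 -32.2]
turn 0.191 (rows 2)  shift [ 206.2 -489.8   -0. ]  rows 13 each [ 15.9 -37.7  -0. ]
turn 0.000 (rows 0)  shift [ 0.  0. 91.]  rows 3 each [ 0.   0.  30.3]
```

Emit:
step_arm(
  motion=[
    {"claw": 34, "delta_pos": [0, 0, -10], "turn": 0},
    {"claw": 34, "delta_pos": [0, 0, -26], "turn": 0},
    {"claw": 34, "delta_pos": [0, 0, -30], "turn": 0},
    {"claw": 34, "delta_pos": [0, 0, -30], "turn": 0},
    {"claw": 34, "delta_pos": [0, 0, 0], "turn": 0.096},
    {"claw": 34, "delta_pos": [0, 0, 0], "turn": 0.095},
    {"claw": 34, "delta_pos": [0, 0, 0], "turn": 0},
  ],
)

```text
clock: 20.25
eef_pos: [514.2, -410.9, 75.9]
tcp_rot: [3.14, -0.002, 0.189]
contact_force: [0.3, 0.5, 0.0]
opening: 0.456
grasp_force: 40.4
```

Emit:
step_arm(
  motion=[
    {"claw": 34, "delta_pos": [13.7, -32.8, 0], "turn": 0},
    {"claw": 34, "delta_pos": [13.7, -32.8, 0], "turn": 0},
    {"claw": 34, "delta_pos": [13.7, -32.8, 0], "turn": 0},
    {"claw": 34, "delta_pos": [13.7, -32.8, 0], "turn": 0},
    {"claw": 34, "delta_pos": [13.7, -32.8, 0], "turn": 0},
    {"claw": 34, "delta_pos": [13.7, -32.8, 0], "turn": 0},
    {"claw": 34, "delta_pos": [13.7, -32.8, 0], "turn": 0},
    {"claw": 34, "delta_pos": [13.7, -32.8, 0], "turn": 0},
  ],
)

```text
clock: 20.92
eef_pos: [570.7, -130.2, 74.3]
tcp_rot: [3.142, -0.0, 0.197]
contact_force: [0.2, -0.0, -0.3]
opening: 0.463
grasp_force: 40.4
```

Emit:
step_arm(
  motion=[
    {"claw": 34, "delta_pos": [13.7, -32.8, 0], "turn": 0},
    {"claw": 34, "delta_pos": [13.7, -32.8, 0], "turn": 0},
    {"claw": 34, "delta_pos": [13.7, -32.8, 0], "turn": 0},
    {"claw": 34, "delta_pos": [13.7, -32.8, 0], "turn": 0},
    {"claw": 34, "delta_pos": [13.7, -32.8, 0], "turn": 0},
    {"claw": 34, "delta_pos": [13.7, -32.8, 0], "turn": 0},
    {"claw": 34, "delta_pos": [13.7, -32.8, 0], "turn": 0},
    {"claw": 34, "delta_pos": [0, 0, 0], "turn": 0},
  ],
)

```text
clock: 21.58
eef_pos: [622.0, 117.6, 74.5]
tcp_rot: [-3.14, -0.002, 0.2]
contact_force: [-0.9, 0.4, 0.2]
opening: 0.463
grasp_force: 40.5
```

Emit:
step_arm(
  motion=[
    {"claw": 34, "delta_pos": [0, 0, 0], "turn": 0},
    {"claw": 34, "delta_pos": [0, 0, 0], "turn": 0},
    {"claw": 34, "delta_pos": [0, 0, 0], "turn": 0},
  ],
)

```text
clock: 21.83
eef_pos: [620.2, 110.7, 73.9]
tcp_rot: [3.141, 0.001, 0.194]
contact_force: [-0.0, -0.7, -1.3]
opening: 0.465
grasp_force: 40.5
```

```bash
python3 go.py 620.6 111 76 .194 620.6 111 -10 .194
```

```text
clk 21.83 pos [620.2 110.7  73.9] yaw 0.194 open 39.7 F [-0.  -0.7 -1.3] grip 40.5
turn 0.000 (rows 1)  shift [ 0.5 -0.2 -2.1]  rows 1 each [ 0.5 -0.2 -2.1]
turn 0.000 (rows 0)  shift [ 0.  0. 86.]  rows 3 each [ 0.   0.  28.7]
```

Emit:
step_arm(
  motion=[
    {"claw": 34, "delta_pos": [0.5, 0, 25], "turn": 0},
    {"claw": 34, "delta_pos": [0, 0, 25], "turn": 0},
    {"claw": 34, "delta_pos": [0, 0, 20], "turn": 0},
    {"claw": 34, "delta_pos": [0, 0, 10], "turn": 0},
    {"claw": 34, "delta_pos": [0, 0, 5], "turn": 0},
    {"claw": 34, "delta_pos": [0, 0, 0], "turn": 0},
    {"claw": 34, "delta_pos": [0, 0, 0], "turn": 0},
    {"claw": 34, "delta_pos": [0, 0, 0], "turn": 0},
  ],
)

```text
clock: 22.5
eef_pos: [622.0, 111.8, -10.1]
tcp_rot: [3.142, -0.002, 0.193]
contact_force: [-0.5, -0.3, -0.5]
opening: 0.461
grasp_force: 40.5
```

Emit:
step_arm(
  motion=[
    {"claw": 34, "delta_pos": [0, 0, 1], "turn": 0},
    {"claw": 34, "delta_pos": [0, 0, 0], "turn": 0},
    {"claw": 34, "delta_pos": [0, 0, 0], "turn": 0},
  ],
)

```text
clock: 22.75
eef_pos: [621.3, 112.1, -11.7]
tcp_rot: [-3.142, -0.001, 0.194]
contact_force: [0.3, -0.2, -0.2]
opening: 0.465
grasp_force: 40.5
```

Emit:
step_arm(
  motion=[
    {"claw": 34, "delta_pos": [0, 0, 1], "turn": 0},
    {"claw": 34, "delta_pos": [0, 0, 0], "turn": 0},
    {"claw": 34, "delta_pos": [0, 0, 0], "turn": 0},
  ],
)

```text
clock: 23.0
eef_pos: [621.4, 112.1, -12.6]
tcp_rot: [3.142, -0.001, 0.194]
contact_force: [-1.4, 0.3, 6.2]
opening: 0.462
grasp_force: 41.5
```

Touchdown registered (6 N). Releasing and heading to the knob.

Emit:
step_arm(
  motion=[
    {"claw": 60, "delta_pos": [0, 0, 0], "turn": 0},
    {"claw": 60, "delta_pos": [0, 0, 0], "turn": 0},
    {"claw": 60, "delta_pos": [0, 0, 0], "turn": 0},
    {"claw": 60, "delta_pos": [0, 0, -20], "turn": 0},
    {"claw": 60, "delta_pos": [0, 0, -30], "turn": 0},
    {"claw": 60, "delta_pos": [0, 0, -30], "turn": 0},
    {"claw": 60, "delta_pos": [0, 0, 0], "turn": 0},
    {"claw": 60, "delta_pos": [0, 0, 0], "turn": 0},
  ],
)

```text
clock: 23.67
eef_pos: [622.6, 112.3, 68.7]
tcp_rot: [3.142, -0.004, 0.194]
contact_force: [-0.9, 0.9, -0.5]
opening: 0.699
grasp_force: 0.0
```

```bash
python3 go.py 589.6 291.7 66 .194 589.6 291.7 -14 .194
```

```text
clk 23.67 pos [622.6 112.3  68.7] yaw 0.194 open 59.7 F [-0.9  0.9 -0.5] grip 0.0
turn -0.000 (rows 1)  shift [   2.2 -182.4    2.7]  rows 5 each [  0.4 -36.5   0.5]
turn 0.000 (rows 0)  shift [ 0.  0. 80.]  rows 2 each [ 0.  0. 40.]
```

Emit:
step_arm(
  motion=[
    {"claw": 60, "delta_pos": [0.4, -30.4, 0], "turn": 0},
    {"claw": 60, "delta_pos": [0.4, -30.4, 0], "turn": 0},
    {"claw": 60, "delta_pos": [0.4, -30.4, 0], "turn": 0},
    {"claw": 60, "delta_pos": [0.4, -30.4, 0], "turn": 0},
    {"claw": 60, "delta_pos": [0.4, -30.4, 0], "turn": 0},
    {"claw": 60, "delta_pos": [0.4, -30.4, 0], "turn": 0},
    {"claw": 60, "delta_pos": [0, 0, 0], "turn": 0},
    {"claw": 60, "delta_pos": [0, 0, 0], "turn": 0},
  ],
)

```text
clock: 24.33
eef_pos: [587.0, 292.4, 65.3]
tcp_rot: [3.141, 0.002, 0.196]
contact_force: [-1.0, -0.4, -0.1]
opening: 0.702
grasp_force: 0.0
```

Emit:
step_arm(
  motion=[
    {"claw": 60, "delta_pos": [0, 0, 0], "turn": 0},
    {"claw": 60, "delta_pos": [0, 0, 0], "turn": 0},
  ],
)

```text
clock: 24.5
eef_pos: [588.0, 290.2, 66.1]
tcp_rot: [3.141, 0.001, 0.193]
contact_force: [0.5, -0.2, 0.6]
opening: 0.705
grasp_force: 0.0
```

```bash
python3 go.py 589.6 291.7 -14 .194; python3 - <<'E'
from h import *
f=snap('top','t4.png');g=snap('side','s6.png')
a=cv2.imread('pics/t4.png')[150:290,200:350];b=cv2.imread('pics/s6.png')[190:330,220:370]
cv2.imwrite('pics/c7.png',np.hstack([cv2.resize(x,(400,373),interpolation=2) for x in(a,b)]))
E
```

```text
clk 24.50 pos [588.  290.2  66.1] yaw 0.193 open 60.2 F [ 0.5 -0.2  0.6] grip 0.0
turn -0.001 (rows 1)  shift [ 1.8 -1.2 80.1]  rows 2 each [ 0.9 -0.6 40. ]
```

View pics/c7.png

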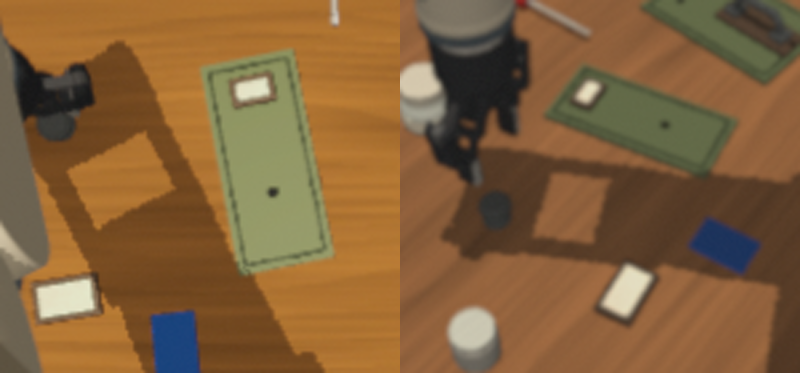

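The top crop shows the small label at (253,90) on the narrow front, square to it, and the gripper above the knob. Descending on the knob.

Emit:
step_arm(
  motion=[
    {"claw": 60, "delta_pos": [1.8, -1.2, 20], "turn": 0},
    {"claw": 60, "delta_pos": [0, 0, 20], "turn": 0},
    {"claw": 60, "delta_pos": [0, 0, 16], "turn": 0},
    {"claw": 60, "delta_pos": [0, 0, 12], "turn": 0},
    {"claw": 60, "delta_pos": [0, 0, 8], "turn": 0},
    {"claw": 60, "delta_pos": [0, 0, 4], "turn": 0},
    {"claw": 60, "delta_pos": [0, 0, 0], "turn": 0},
    {"claw": 60, "delta_pos": [0, 0, 0], "turn": 0},
  ],
)

```text
clock: 25.27
eef_pos: [590.3, 293.0, -12.6]
tcp_rot: [-3.141, -0.001, 0.194]
contact_force: [0.3, 0.2, 0.1]
opening: 0.705
grasp_force: 0.0
```

Emit:
step_arm(
  motion=[
    {"claw": 26, "delta_pos": [0, 0, 0], "turn": 0},
    {"claw": 26, "delta_pos": [0, 0, 0], "turn": 0},
    {"claw": 26, "delta_pos": [0, 0, 0], "turn": 0},
    {"claw": 26, "delta_pos": [0, 0, 0], "turn": 0},
    {"claw": 26, "delta_pos": [0, 0, 0], "turn": 0},
    {"claw": 26, "delta_pos": [0, 0, 0], "turn": 0},
  ],
)

```text
clock: 25.77
eef_pos: [590.5, 293.4, -12.0]
tcp_rot: [-3.141, -0.001, 0.194]
contact_force: [-1.0, 0.1, 6.3]
opening: 0.37
grasp_force: 39.6
```

```bash
python3 go.py 589.6 291.7 46 .194 524.5 92 46 .194
```

```text
clk 25.77 pos [590.5 293.4 -12. ] yaw 0.194 open 31.6 F [-1.   0.1  6.3] grip 39.6
turn -0.000 (rows 1)  shift [ -1.2   1.5 -58. ]  rows 2 each [ -0.6   0.7 -29. ]
turn 0.000 (rows 0)  shift [-102.4  183.4   -0. ]  rows 6 each [-17.1  30.6  -0. ]
```

Emit:
step_arm(
  motion=[
    {"claw": 26, "delta_pos": [0, 0, -10], "turn": 0},
    {"claw": 26, "delta_pos": [0, 0, -25], "turn": 0},
    {"claw": 26, "delta_pos": [0, 0, -25], "turn": 0},
    {"claw": 26, "delta_pos": [0, 0, 0], "turn": 0},
  ],
)

```text
clock: 26.1
eef_pos: [592.8, 294.5, 52.3]
tcp_rot: [-3.14, -0.007, 0.194]
contact_force: [1.1, 0.8, -0.5]
opening: 0.37
grasp_force: 40.0
```

Emit:
step_arm(
  motion=[
    {"claw": 26, "delta_pos": [-14.8, 26.4, 0], "turn": 0},
    {"claw": 26, "delta_pos": [-14.8, 26.4, 0], "turn": 0},
    {"claw": 26, "delta_pos": [-14.8, 26.4, 0], "turn": 0},
    {"claw": 26, "delta_pos": [-14.8, 26.4, 0], "turn": 0},
    {"claw": 26, "delta_pos": [-14.8, 26.4, 0], "turn": 0},
    {"claw": 26, "delta_pos": [-14.8, 26.4, 0], "turn": 0},
    {"claw": 26, "delta_pos": [-14.8, 26.4, 0], "turn": 0},
    {"claw": 26, "delta_pos": [0, 0, 0], "turn": 0},
  ],
)

```text
clock: 26.77
eef_pos: [521.0, 87.8, 46.8]
tcp_rot: [3.141, 0.003, 0.192]
contact_force: [0.4, 0.1, -0.7]
opening: 0.369
grasp_force: 40.1
```

Emit:
step_arm(
  motion=[
    {"claw": 26, "delta_pos": [0, 0, 0], "turn": 0},
    {"claw": 26, "delta_pos": [0, 0, 0], "turn": 0},
    {"claw": 26, "delta_pos": [0, 0, 0], "turn": 0},
  ],
)

```text
clock: 27.02
eef_pos: [524.6, 92.5, 47.2]
tcp_rot: [-3.141, -0.001, 0.194]
contact_force: [-0.2, 0.5, -0.0]
opening: 0.369
grasp_force: 40.1
```

```bash
python3 go.py 524.5 92 -2 .194
```

```text
clk 27.02 pos [524.6  92.5  47.2] yaw 0.194 open 31.5 F [-0.2  0.5 -0. ] grip 40.1
turn 0.000 (rows 1)  shift [-0.2  0.5 49.2]  rows 2 each [-0.1  0.2 24.6]
```

Lifted from −12, so I expect touchdown near −4. Lowering 48 mm, then 1 mm steps.

Emit:
step_arm(
  motion=[
    {"claw": 26, "delta_pos": [0, 0.5, 18], "turn": 0},
    {"claw": 26, "delta_pos": [0, 0, 15], "turn": 0},
    {"claw": 26, "delta_pos": [0, 0, 9], "turn": 0},
    {"claw": 26, "delta_pos": [0, 0, 6], "turn": 0},
    {"claw": 26, "delta_pos": [0, 0, 1], "turn": 0},
    {"claw": 26, "delta_pos": [0, 0, 0], "turn": 0},
    {"claw": 26, "delta_pos": [0, 0, 0], "turn": 0},
    {"claw": 26, "delta_pos": [0, 0, 0], "turn": 0},
  ],
)

```text
clock: 27.68
eef_pos: [524.5, 91.4, -1.5]
tcp_rot: [3.142, -0.001, 0.194]
contact_force: [0.3, -0.2, -0.6]
opening: 0.373
grasp_force: 40.1
```

Emit:
step_arm(
  motion=[
    {"claw": 26, "delta_pos": [0, 0, 1], "turn": 0},
    {"claw": 26, "delta_pos": [0, 0, 0], "turn": 0},
    {"claw": 26, "delta_pos": [0, 0, 0], "turn": 0},
  ],
)

```text
clock: 27.93
eef_pos: [524.0, 91.2, -2.9]
tcp_rot: [3.142, -0.0, 0.194]
contact_force: [-0.1, 0.4, -0.3]
opening: 0.371
grasp_force: 40.1
```

Emit:
step_arm(
  motion=[
    {"claw": 26, "delta_pos": [0, 0, 1], "turn": 0},
    {"claw": 26, "delta_pos": [0, 0, 0], "turn": 0},
    {"claw": 26, "delta_pos": [0, 0, 0], "turn": 0},
  ],
)

```text
clock: 28.18
eef_pos: [524.1, 91.2, -4.0]
tcp_rot: [3.142, -0.0, 0.194]
contact_force: [0.4, -0.7, 1.7]
opening: 0.372
grasp_force: 40.3
```

Emit:
step_arm(
  motion=[
    {"claw": 60, "delta_pos": [0, 0, 0], "turn": 0},
    {"claw": 60, "delta_pos": [0, 0, 0], "turn": 0},
    {"claw": 60, "delta_pos": [0, 0, 0], "turn": 0},
    {"claw": 60, "delta_pos": [0, 0, -15], "turn": 0},
    {"claw": 60, "delta_pos": [0, 0, -30], "turn": 0},
    {"claw": 60, "delta_pos": [0, 0, -35], "turn": 0},
    {"claw": 60, "delta_pos": [0, 0, 0], "turn": 0},
    {"claw": 60, "delta_pos": [0, 0, 0], "turn": 0},
  ],
)

```text
clock: 28.85
eef_pos: [525.5, 91.5, 77.7]
tcp_rot: [3.141, -0.004, 0.194]
contact_force: [-0.1, -0.3, -0.7]
opening: 0.702
grasp_force: 0.0
```

Emit:
step_arm(
  motion=[
    {"claw": 60, "delta_pos": [0, 0, 0], "turn": -0.118},
    {"claw": 60, "delta_pos": [0, 0, 0], "turn": -0.118},
    {"claw": 60, "delta_pos": [0, 0, 0], "turn": -0.118},
    {"claw": 60, "delta_pos": [0, 0, 0], "turn": -0.118},
    {"claw": 60, "delta_pos": [0, 0, 0], "turn": -0.118},
    {"claw": 60, "delta_pos": [0, 0, 0], "turn": -0.118},
    {"claw": 60, "delta_pos": [0, 0, 0], "turn": -0.118},
  ],
)

```text
clock: 29.43
eef_pos: [522.8, 91.0, 74.4]
tcp_rot: [-3.14, 0.002, 1.026]
contact_force: [0.5, 0.5, -0.7]
opening: 0.704
grasp_force: 0.0
```

Emit:
step_arm(
  motion=[
    {"claw": 60, "delta_pos": [0, 0, 0], "turn": -0.117},
    {"claw": 60, "delta_pos": [0, 0, 0], "turn": -0.117},
    {"claw": 60, "delta_pos": [0, 0, 0], "turn": -0.117},
    {"claw": 60, "delta_pos": [0, 0, 0], "turn": -0.117},
    {"claw": 60, "delta_pos": [0, 0, 0], "turn": -0.117},
    {"claw": 60, "delta_pos": [0, 0, 0], "turn": -0.117},
    {"claw": 60, "delta_pos": [0, 0, 0], "turn": 0},
    {"claw": 60, "delta_pos": [0, 0, 0], "turn": 0},
  ],
)

```text
clock: 30.1
eef_pos: [523.1, 91.1, 74.8]
tcp_rot: [-3.14, -0.0, 1.718]
contact_force: [-0.1, 0.1, -0.1]
opening: 0.704
grasp_force: 0.0
```

```bash
python3 go.py 428 282.6 70 1.722
```

```text
clk 30.10 pos [523.1  91.1  74.8] yaw 1.718 open 60.1 F [-0.1  0.1 -0.1] grip 0.0
turn -0.004 (rows 1)  shift [203.7 -65.1   4.8]  rows 6 each [ 33.9 -10.9   0.8]
```

Emit:
step_arm(
  motion=[
    {"claw": 60, "delta_pos": [29.1, -9.3, 0], "turn": -0.004},
    {"claw": 60, "delta_pos": [29.1, -9.3, 0], "turn": 0},
    {"claw": 60, "delta_pos": [29.1, -9.3, 0], "turn": 0},
    {"claw": 60, "delta_pos": [29.1, -9.3, 0], "turn": 0},
    {"claw": 60, "delta_pos": [29.1, -9.3, 0], "turn": 0},
    {"claw": 60, "delta_pos": [29.1, -9.3, 0], "turn": 0},
    {"claw": 60, "delta_pos": [29.1, -9.3, 0], "turn": 0},
    {"claw": 60, "delta_pos": [0, 0, 0], "turn": 0},
  ],
)

```text
clock: 30.77
eef_pos: [426.2, 286.0, 75.5]
tcp_rot: [-3.141, -0.001, 1.724]
contact_force: [-0.2, -0.8, -0.0]
opening: 0.704
grasp_force: 0.0
```

Emit:
step_arm(
  motion=[
    {"claw": 60, "delta_pos": [0, 0, 0], "turn": 0},
    {"claw": 60, "delta_pos": [0, 0, 0], "turn": 0},
    {"claw": 60, "delta_pos": [0, 0, 0], "turn": 0},
  ],
)

```text
clock: 31.02
eef_pos: [428.4, 281.7, 75.6]
tcp_rot: [-3.141, 0.0, 1.724]
contact_force: [0.0, 0.0, 0.0]
opening: 0.705
grasp_force: 0.0
```

```bash
python3 go.py 428 282.6 -18 1.722; python3 - <<'E'
from h import *
snap('top','t5.png');snap('side','s7.png')
a=cv2.imread('pics/t5.png')[140:300,190:420]
cv2.imwrite('pics/c8.png',cv2.resize(a,None,fx=3.4,fy=3.4,interpolation=2))
E
```

```text
clk 31.02 pos [428.4 281.7  75.6] yaw 1.724 open 60.2 F [0. 0. 0.] grip 0.0
turn 0.002 (rows 1)  shift [ 1.  -0.3 93.6]  rows 3 each [ 0.3 -0.1 31.2]
```

View pics/c8.png

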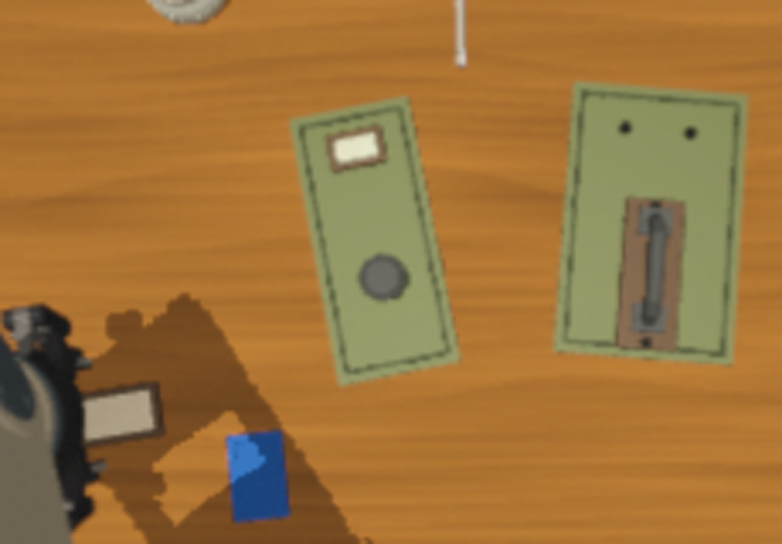

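The knob at (384,277) and small label at (356,149) are centred on the narrow front. Now descending on the large label.

Emit:
step_arm(
  motion=[
    {"claw": 60, "delta_pos": [1, -0.3, 25], "turn": 0},
    {"claw": 60, "delta_pos": [0, 0, 25], "turn": 0},
    {"claw": 60, "delta_pos": [0, 0, 20], "turn": 0},
    {"claw": 60, "delta_pos": [0, 0, 13], "turn": 0},
    {"claw": 60, "delta_pos": [0, 0, 8], "turn": 0},
    {"claw": 60, "delta_pos": [0, 0, 4], "turn": 0},
    {"claw": 60, "delta_pos": [0, 0, 0], "turn": 0},
    {"claw": 60, "delta_pos": [0, 0, 0], "turn": 0},
  ],
)

```text
clock: 31.78
eef_pos: [428.3, 283.4, -18.7]
tcp_rot: [3.141, -0.0, 1.725]
contact_force: [1.0, 0.2, 0.7]
opening: 0.704
grasp_force: 0.0
```

Emit:
step_arm(
  motion=[
    {"claw": 52, "delta_pos": [0, 0, 1], "turn": 0},
    {"claw": 50, "delta_pos": [0, 0, 1], "turn": 0},
    {"claw": 50, "delta_pos": [0, 0, 0], "turn": 0},
    {"claw": 50, "delta_pos": [0, 0, 0], "turn": 0},
  ],
)

```text
clock: 32.12
eef_pos: [428.0, 283.6, -20.7]
tcp_rot: [3.141, -0.0, 1.726]
contact_force: [-0.5, 0.8, 0.4]
opening: 0.583
grasp_force: 0.0
```

Emit:
step_arm(
  motion=[
    {"claw": 32, "delta_pos": [0, 0, 1], "turn": 0},
    {"claw": 32, "delta_pos": [0, 0, 0], "turn": 0},
    {"claw": 32, "delta_pos": [0, 0, 0], "turn": 0},
    {"claw": 32, "delta_pos": [0, 0, 0], "turn": 0},
    {"claw": 32, "delta_pos": [0, 0, 0], "turn": 0},
  ],
)

```text
clock: 32.53
eef_pos: [428.0, 283.6, -21.5]
tcp_rot: [3.141, -0.0, 1.726]
contact_force: [-1.3, -1.4, 8.9]
opening: 0.45
grasp_force: 39.1
```

```bash
python3 go.py 428 283.6 78 1.724 631.9 -112.5 78 1.479 631.9 -112.5 -12 1.479
```

```text
clk 32.53 pos [428.  283.6 -21.5] yaw 1.726 open 38.4 F [-1.3 -1.4  8.9] grip 39.1
turn 0.002 (rows 1)  shift [ -0.   -0.  -99.5]  rows 3 each [ -0.   -0.  -33.2]
turn 0.245 (rows 3)  shift [-375.7  239.4   -0. ]  rows 11 each [-34.2  21.8  -0. ]
turn 0.000 (rows 0)  shift [ 0.  0. 90.]  rows 3 each [ 0.  0. 30.]
```

Gripped. Carrying to the wide front.

Emit:
step_arm(
  motion=[
    {"claw": 32, "delta_pos": [0, 0, -10], "turn": 0},
    {"claw": 32, "delta_pos": [0, 0, -28], "turn": 0},
    {"claw": 32, "delta_pos": [0, 0, -32], "turn": 0},
    {"claw": 32, "delta_pos": [0, 0, -30], "turn": 0.083},
    {"claw": 32, "delta_pos": [0, 0, 0], "turn": 0.082},
    {"claw": 32, "delta_pos": [0, 0, 0], "turn": 0.082},
    {"claw": 32, "delta_pos": [0, 0, 0], "turn": 0},
  ],
)

```text
clock: 33.12
eef_pos: [428.1, 283.6, 79.1]
tcp_rot: [3.14, -0.001, 1.475]
contact_force: [0.5, 0.6, -0.8]
opening: 0.443
grasp_force: 40.5
```

Emit:
step_arm(
  motion=[
    {"claw": 32, "delta_pos": [-26.8, 17.1, 0], "turn": 0},
    {"claw": 32, "delta_pos": [-26.8, 17.1, 0], "turn": 0},
    {"claw": 32, "delta_pos": [-26.8, 17.1, 0], "turn": 0},
    {"claw": 32, "delta_pos": [-26.8, 17.1, 0], "turn": 0},
    {"claw": 32, "delta_pos": [-26.8, 17.1, 0], "turn": 0},
    {"claw": 32, "delta_pos": [-26.8, 17.1, 0], "turn": 0},
    {"claw": 32, "delta_pos": [-26.8, 17.1, 0], "turn": 0},
  ],
)

```text
clock: 33.7
eef_pos: [529.8, 84.1, 77.7]
tcp_rot: [-3.141, 0.0, 1.482]
contact_force: [0.4, 0.1, -0.2]
opening: 0.446
grasp_force: 40.5
```

Emit:
step_arm(
  motion=[
    {"claw": 32, "delta_pos": [-26.8, 17.1, 0], "turn": 0},
    {"claw": 32, "delta_pos": [-26.8, 17.1, 0], "turn": 0},
    {"claw": 32, "delta_pos": [-26.8, 17.1, 0], "turn": 0},
    {"claw": 32, "delta_pos": [-26.8, 17.1, 0], "turn": 0},
    {"claw": 32, "delta_pos": [-26.8, 17.1, 0], "turn": 0},
    {"claw": 32, "delta_pos": [-26.8, 17.1, 0], "turn": 0},
    {"claw": 32, "delta_pos": [-26.8, 17.1, 0], "turn": 0},
    {"claw": 32, "delta_pos": [0, 0, 0], "turn": 0},
  ],
)

```text
clock: 34.37
eef_pos: [634.2, -117.0, 78.0]
tcp_rot: [3.139, 0.002, 1.479]
contact_force: [-0.2, 0.3, 0.4]
opening: 0.444
grasp_force: 40.6
```

Emit:
step_arm(
  motion=[
    {"claw": 32, "delta_pos": [0, 0, 0], "turn": 0},
    {"claw": 32, "delta_pos": [0, 0, 0], "turn": 0},
    {"claw": 32, "delta_pos": [0, 0, 0], "turn": 0},
  ],
)

```text
clock: 34.62
eef_pos: [630.8, -111.2, 77.5]
tcp_rot: [-3.14, -0.0, 1.48]
contact_force: [0.0, 0.2, -0.4]
opening: 0.446
grasp_force: 40.6
```

```bash
python3 go.py 631.9 -112.5 -12 1.479
```

```text
clk 34.62 pos [ 630.8 -111.2   77.5] yaw 1.480 open 38.1 F [ 0.   0.2 -0.4] grip 40.6
turn 0.001 (rows 1)  shift [-1.2  1.3 89.5]  rows 3 each [-0.4  0.4 29.8]
```

Emit:
step_arm(
  motion=[
    {"claw": 32, "delta_pos": [-1.2, 1, 25], "turn": 0},
    {"claw": 32, "delta_pos": [0, 0, 25], "turn": 0},
    {"claw": 32, "delta_pos": [0, 0, 20], "turn": 0},
    {"claw": 32, "delta_pos": [0, 0, 12], "turn": 0},
    {"claw": 32, "delta_pos": [0, 0, 6], "turn": 0},
    {"claw": 32, "delta_pos": [0, 0, 0], "turn": 0},
    {"claw": 32, "delta_pos": [0, 0, 0], "turn": 0},
    {"claw": 32, "delta_pos": [0, 0, 0], "turn": 0},
  ],
)

```text
clock: 35.28
eef_pos: [633.5, -113.4, -8.9]
tcp_rot: [3.14, 0.0, 1.479]
contact_force: [0.5, -0.7, 0.1]
opening: 0.443
grasp_force: 40.6
```

Emit:
step_arm(
  motion=[
    {"claw": 32, "delta_pos": [0, 0, 1], "turn": 0},
    {"claw": 32, "delta_pos": [0, 0, 0], "turn": 0},
    {"claw": 32, "delta_pos": [0, 0, 0], "turn": 0},
  ],
)

```text
clock: 35.53
eef_pos: [633.0, -113.6, -10.4]
tcp_rot: [3.141, 0.0, 1.479]
contact_force: [-0.2, 0.2, -0.3]
opening: 0.447
grasp_force: 40.6
```

Emit:
step_arm(
  motion=[
    {"claw": 32, "delta_pos": [0, 0, 1], "turn": 0},
    {"claw": 32, "delta_pos": [0, 0, 0], "turn": 0},
    {"claw": 32, "delta_pos": [0, 0, 0], "turn": 0},
  ],
)

```text
clock: 35.78
eef_pos: [632.6, -113.5, -12.1]
tcp_rot: [-3.142, 0.0, 1.479]
contact_force: [0.6, 0.8, -1.1]
opening: 0.443
grasp_force: 40.6
```

Emit:
step_arm(
  motion=[
    {"claw": 32, "delta_pos": [0, 0, 1], "turn": 0},
    {"claw": 32, "delta_pos": [0, 0, 0], "turn": 0},
    {"claw": 32, "delta_pos": [0, 0, 0], "turn": 0},
  ],
)

```text
clock: 36.03
eef_pos: [632.5, -113.5, -13.2]
tcp_rot: [-3.141, -0.0, 1.479]
contact_force: [0.4, 0.2, -0.7]
opening: 0.447
grasp_force: 40.6
```

Emit:
step_arm(
  motion=[
    {"claw": 52, "delta_pos": [0, 0, 0], "turn": 0},
    {"claw": 52, "delta_pos": [0, 0, 0], "turn": 0},
    {"claw": 52, "delta_pos": [0, 0, 0], "turn": 0},
    {"claw": 52, "delta_pos": [0, 0, -15], "turn": 0},
    {"claw": 52, "delta_pos": [0, 0, -30], "turn": 0},
    {"claw": 52, "delta_pos": [0, 0, -35], "turn": 0},
    {"claw": 52, "delta_pos": [0, 0, -30], "turn": 0},
    {"claw": 52, "delta_pos": [0, 0, 0], "turn": 0},
  ],
)

```text
clock: 36.7
eef_pos: [636.6, -114.2, 103.4]
tcp_rot: [3.132, 0.001, 1.479]
contact_force: [0.9, -0.2, 0.8]
opening: 0.611
grasp_force: 0.0
```

Emit:
step_arm(
  motion=[
    {"claw": 52, "delta_pos": [-20, 30, -20], "turn": 0},
    {"claw": 52, "delta_pos": [-30, 20, -10], "turn": 0},
    {"claw": 52, "delta_pos": [-35, 0, 0], "turn": 0},
    {"claw": 52, "delta_pos": [-35, 0, 0], "turn": 0},
    {"claw": 52, "delta_pos": [-35, -10, 0], "turn": 0},
    {"claw": 52, "delta_pos": [-35, -20, 0], "turn": 0},
    {"claw": 52, "delta_pos": [-35, -20, 0], "turn": 0},
    {"claw": 52, "delta_pos": [-30, -20, 0], "turn": 0},
  ],
)

```text
clock: 37.37
eef_pos: [587.9, -367.5, 126.3]
tcp_rot: [-3.141, 0.0, 1.479]
contact_force: [0.4, 0.0, 0.3]
opening: 0.608
grasp_force: 0.0
```

Emit:
step_arm(
  motion=[
    {"claw": 52, "delta_pos": [0, 0, 0], "turn": 0},
    {"claw": 52, "delta_pos": [0, 0, 0], "turn": 0},
    {"claw": 52, "delta_pos": [0, 0, 0], "turn": 0},
  ],
)

```text
clock: 37.62
eef_pos: [589.4, -365.3, 126.7]
tcp_rot: [3.141, -0.0, 1.478]
contact_force: [0.4, -0.5, 0.5]
opening: 0.61
grasp_force: 0.0
```

```bash
python3 - <<'E'
from h import *
snap('top','t6.png');snap('side','s8.png')
a=cv2.imread('pics/t6.png')[155:255,270:420]
cv2.imwrite('pics/c9.png',cv2.resize(a,None,fx=5.3,fy=5.3,interpolation=2))
E
```

```text
(no output)
```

View pics/c9.png

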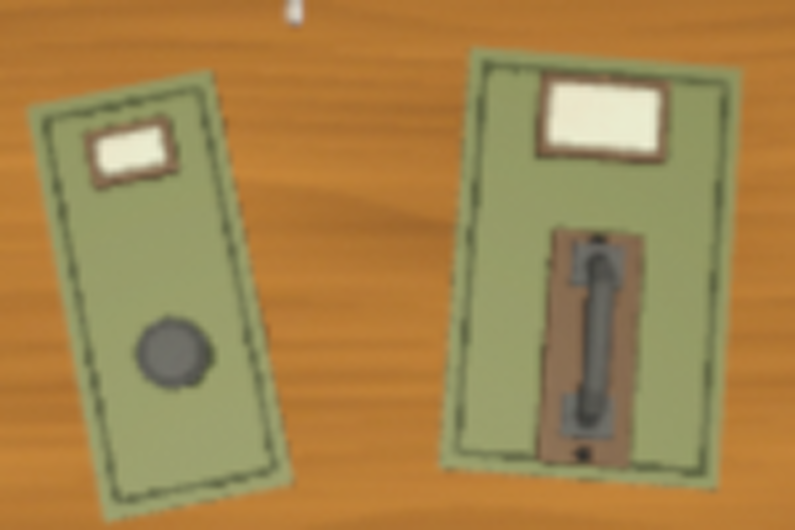

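The final view shows all five fittings on their fronts. Corners read: large label (542,73)…(664,162), small label (87,130)…(179,172), knob (174,352), pull feet (572,240)…(561,433). Checking them numerically.

```bash
python3 - <<'E'
from h import *
import pickle
f=pickle.load(open('top.pkl','rb'))
m=lambda pts,z:px2w(f,[[270+(u+.5)/5.3-.5,155+(v+.5)/5.3-.5] for u,v in pts],z)[:,:2]
def rel(n,pts,z,tgt,a):
    w=m(pts,z); R=np.array([[np.cos(a),np.sin(a)],[-np.sin(a),np.cos(a)]]); s=''
    if len(pts)==4: d=(w[0]+w[1]-w[2]-w[3]); s=np.arctan2(d[1],d[0])-a
    print(n,(R@(w.mean(0)-tgt)).round(1),s); return w.mean(0)
rel('labelL',[(542,73),(669,83),(664,162),(537,157)],16,[631.9,-112.5],-.0916)
b=rel('plate',[(552,229),(643,233),(631,467),(539,461)],16,[524.7,-102.7],-.0916)
rel('pull/plate',[(572,240),(625,244),(613,437),(561,433)],22,b,-.0916)
rel('labelS',[(87,130),(172,115),(179,172),(95,188)],16,[620.6,111],.194)
rel('knob',[(174,352)],36,[524.5,92],.194)
E
```

```text
labelL [1.  0.1] 0.0038696135465217246
plate [ 0.9 -1.4] 0.012333560805164706
pull/plate [3.6 0.2] 0.006345340116540879
labelS [-0.7 -1.9] -0.06571119949867585
knob [-1.2 -3.4]
```

All within tolerance and the gripper is clear. Handing in.

```bash
python3 -c "from rig import *; print(sign_off())"
```

```text
the job is handed in; nothing more can be done
None
```

The job is handed in after about 38 s of robot time: all five fittings are on their fronts, each measured within about 4 mm of target and aligned within 0.07 rad, and the arm never went near the tin, screwdriver or jar (their positions were not re-measured).

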